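Complete the sharpening-stone row and hold the angle gauge on its mark

TASK

Set the loose humped sharpening stone into the empty bay (green pad) of the wooden tray, in line with the two stones already there, hump running the same way as they lie, and let go of it. Then pick up the angle gauge by its orange handle, set its foot centrally on the top of the hump, square to it, and rock it sideways over the hump, pressing only lightly, until the swinging pointer settles on the red mark of the dial. Finish still gripping the gauge there, resting on that stone alone with the pointer steady on the mark; do not let go, and leave everything else undisturbed.

Things in the scene. Friction and masses are not known exactly. Their poses are not given: they have to be found in the camera images.
- stone_tray: Fixed dark wood tray, 78 (x) x 182 (y) x 12 mm high. Origin under its centre. Its floor is 8 mm above the worktop; rims and two ribs stand 4 mm above that floor. Three bays in a row along its y, centres at y = -58, 0 and +58 mm, each 66 (x) x 54 (y) mm inside.
- bay_pad: Thin green pad, 62 x 50 x 1.5 mm, fixed on the floor of the tray's one empty bay (which bay varies). Origin at the centre of its underside, 8 mm above the worktop; axes as the tray's.
- red_stone: Loose flat stone with red top, 60 (x) x 48 (y) x 26 mm, 0.18 kg, lying in a bay of the tray. Origin at the centre of its underside.
- white_stone: Loose flat stone with white top, 60 (x) x 48 (y) x 26 mm, 0.18 kg, lying in a bay of the tray. Origin at the centre of its underside.
- humped_stone: Loose grey stone, 60 (x) x 48 (y) mm, 0.15 to 0.31 kg, standing alone on the worktop to the right of the tray. Block 26 mm high, on it a dark blue half-round hump (radius 19 mm, axis along the stone's x at z = 21 mm, 58 mm long) whose crest is at z = 40 mm. Origin at the centre of its underside. Grip it by its two flat ends, 60 mm apart along x: in the tray its neighbours leave no room at its long sides.
- gauge: Loose angle gauge standing on the worktop to the left of the tray, about 0.27 kg in all. Origin at the centre of its flat foot (36 (x) x 64 (y) x 8 mm); round black housing 92 mm across and 22 mm thick centred at z = 58 mm; the dial faces the gauge's -x; orange handle on top 22 (x) x 26 (y) mm, from z = 106 to 152 mm. To rock it, turn it about its own x axis.
- gauge_handle (a point): Middle of the gauge's orange handle, 130 mm above the foot's underside; axes as the gauge's.
- pointer (a joint): Swinging pointer of the gauge (rad): hangs by its own weight from the dial centre, lightly damped, and settles within a second. 0 = pointing to the foot along the gauge's -z; positive = tip toward the gauge's +y. It reads minus the turn of the gauge about its own x axis (right-hand rule): turning the gauge by -0.3 rad about its x makes it read +0.3.
- dial_mark (a joint): Angle of the red mark on the dial (rad), same zero and sign as the pointer. Set differently each time, between 0.19 and 0.42; it stays put on the dial and cannot be pushed.
- pointer_tip (a point): Tip of the black pointer, 40 mm from the dial centre.
- mark_center (a point): Middle of the red mark (7 mm wide along the scale), 40 mm from the dial centre.
- pepper_shaker: Loose bystander: pepper shaker, 44 mm across, 90 mm high, behind the work. Origin at the centre of its underside.
- shot_glass: Loose bystander: small glass, 55 mm across, 63 mm high, behind the work. Origin at the centre of its underside.
- candle: Loose bystander: candle in a glass jar, 76 mm across, 90 mm high, behind at the right. Origin at the centre of its underside.
There are look-alikes about, which are no part of the job. There is more than one size of the humped_stone; the job needs the larger.

How it is judged:
By the outcome, as a careful person would: the job done as asked, in the order asked, and still so for the second after the job is handed in, while the arm keeps its last pose, push and grip.
It also fails if it takes over 58 s, if anything falls off the work surface, if the arm or the gripper's body presses on something with over 40 N, if the wrist force passes 120 N, or if a joint passes its speed limit or range.

ROBOT

A 7-joint arm with a two-finger parallel gripper is mounted at the origin on a cart in front of the work surface, level with it; the furniture and walls round the work are solid. World frame = base frame: x ahead of the robot, y to its left, z up, the work surface at z = 0. Lengths are in m, angles in rad, forces in N, time in s.
With the tool pointing down it reaches from about 0.4 to 0.875 m from the base axis. Payload 6.5 kg.
Tool frame: the origin (TCP) lies between the finger pads; the fingertips stand 19 mm ahead of it and the grasp point (between the pads) is the TCP (ctrl.tip_reach is the distance from the TCP to the fingertips, in m); z points along the fingers, y is the line along which they close (so a half turn about z gives the same grasp; the last joint's range is limited). The gripper opens to 85 mm and grips with 20 to 120 N. Pads are 22 mm wide; open, the fingers measure 114 mm over their backs; the gripper's body (76 mm by 85 mm) begins 54 mm behind the grasp point. The pads swing forward as they close: fully open they stand 13 mm farther back than shut.
Start: joints at [1.14, 0.536, -0.004, 1.538, 0.003, 1.067, -0.071], TCP at [0.232, -0.607, 0.25] pointing down, gripper open.
Joint ranges: [-2.7, 2.7], [-0.37, 2.16], [-1.27, 1.26], [0.24, 2.4], [-1.31, 4.45], [0.19, 1.91], [-2.76, 2.76]. Speed limits (rad/s): [2.39, 2.39, 3.14, 3.14, 3.14, 3.14, 3.14].

INTERFACE

Orientations are given as a 3x3 rotation matrix whose columns are the frame's x, y, z axes.
In Python, from rig import ctrl gives the robot as it stands. The module is installed in compiled form; this text tells all that it offers.
- The arm moves only by the shell command python3 -m crank 'ROWS'. ROWS is JSON, one flat list of numbers, 5 for each row, row after row: the shift along the tool's x, y, z scaled (see below), then the turn about the tool's z scaled (see below), then the closure in counts, from 0 (fully open) to 255 (shut). A call has 1 to 5 rows; each row is the pose to reach, as a shift and turn from the pose commanded when the call began, along the tool's axes at that moment; what a row does not reach only later rows make up. The controller multiplies each number of a shift by 0.4 m and each number of a turn by 1.5 rad. A row lasts 1/10 s, in which the tool goes at most 50 mm and 8.59 degrees, less where a joint would pass 70% of its speed; a pose out of reach is approached as far as the arm can. A call with a number of a shift or a turn outside -1 to 1 is refused whole. A call with a gripper value outside its range is refused whole. The fingers move at their own pace and stop on an object; the grip force is fixed at half the most. Time passes only in rows, so rows that repeat a pose let the fingers close. It gives the time, the measured TCP pose, the force, the opening and the grip force at its end, in the units of the state.
- ctrl.read_state(): the state, without advancing time (a new reading comes with each control period).
- ctrl.snapshot(name): name is "side" or "top"; returns a dict with "img" (480x640x3 uint8, red, green, blue), "vertical_fov" (degrees; the focal length in pixels is half the picture's height over the tangent of half this angle, whatever the lens; pixels are square), "cx", "cy" (the principal point, pixels), "eye" and "rotation" of the camera in the world. Camera axes: x right, y down, z forward; pixel columns grow to the right and rows downward; lengths in m; the calibration is good to about 2 mm. A picture is of the moment at which its call begins. There is no depth.
- ctrl.sign_off(): hands the job in; it is judged then, once.
The state is a dict: "clock": time; "joints": joint angles; "joint_vel": joint speeds; "tau": joint torques, N m; "ee_pos": TCP position; "orientation": TCP orientation; "wrist_force": force on the tool from outside, world axes, zero at the start; "ft_torque": the same for the moment, N m; "width": opening from 0.0 (shut) to 1.0 (fully open); "finger_force": force on a finger pad.
Only numpy, scipy, OpenCV 4.12 (cv2) and the standard library are available. Lean on these libraries where they do the work, as an engineer would, in place of code of your own. Each camera call takes 0.05 s, during which the arm holds its last target. There are 200 camera calls.

## Working session

There is one attempt and no reset: what is moved stays moved. The work goes in short steps, Python scripts to look and compute and a shell command to move; the robot and the scene stay as the last step left them, time stands still between calls to the robot, and variables do not carry over. Pictures are saved under pics/ and viewed, at most 10 in all, crops included, and the job is handed in when it is done.

```bash
mkdir -p pics; cat > h.py <<'E'
import numpy as np, cv2
from rig import ctrl
def snap(n):
    s=ctrl.snapshot(n); s['f']=240/np.tan(np.radians(s['vertical_fov'])/2); s['R']=np.array(s['rotation']); s['eye']=np.array(s['eye']); return s
def ray(s,u,v):
    d=s['R']@np.array([(u-s['cx'])/s['f'],(v-s['cy'])/s['f'],1]); return d/np.linalg.norm(d)
def onz(s,u,v,z):
    d=ray(s,u,v); return s['eye']+d*(z-s['eye'][2])/d[2]
def proj(s,p):
    q=s['R'].T@(np.array(p)-s['eye']); return np.array([s['cx']+s['f']*q[0]/q[2], s['cy']+s['f']*q[1]/q[2]])
def save(img,n): cv2.imwrite('pics/'+n,img[:,:,::-1])
E
python3 - <<'E'
from h import *
np.set_printoptions(precision=4,suppress=True)
for n in ['side','top']:
    s=snap(n); save(s['img'],n+'0.png'); print(n,s['f'],s['cx'],s['cy'],s['eye'],s['R'].tolist())
st=ctrl.read_state(); print(st); print(ctrl.tip_reach)
E
```

```text
side 474.6417485901818 319.25662850519797 241.06266193108786 [0.2274 0.8618 0.6627] [[-0.9202422306173259, -0.2155196069592143, 0.32665813322890686], [-0.3907525698734507, 0.4599378753596125, -0.797351603715061], [0.021602456474728474, -0.8613991234183092, -0.5074690966437523]]
top 581.180452147513 324.4554486910066 237.40022987387107 [ 0.5339 -0.0134  1.2914] [[-0.012389294157591083, -0.9986223309398135, 0.05098966109527499], [-0.9998604114282381, 0.012944077345329777, 0.010564493373224177], [-0.011209953114596735, -0.05085165690528126, -0.9986433026567378]]
{'clock': 0.1, 'joints': array([ 1.1398,  0.5371, -0.0044,  1.5387,  0.0026,  1.0673, -0.0712]), 'joint_vel': array([-0.0003, -0.0021, -0.0003, -0.0017,  0.0009, -0.0018, -0.0001]), 'tau': array([  0.0027, -58.4564,   1.0523, -25.9777,   0.0127,   0.0046,
         0.    ]), 'ee_pos': array([ 0.2317, -0.6067,  0.2495]), 'orientation': array([[ 0.9342,  0.3568, -0.0006],
       [ 0.3568, -0.9342,  0.0014],
       [-0.0001, -0.0015, -1.    ]]), 'wrist_force': array([-0.1456,  0.505 ,  0.2742]), 'ft_torque': array([-0.0172,  0.0314, -0.0029]), 'finger_force': 0.0, 'width': 1.0010192752998823}
0.019
```

View pics/side0.png

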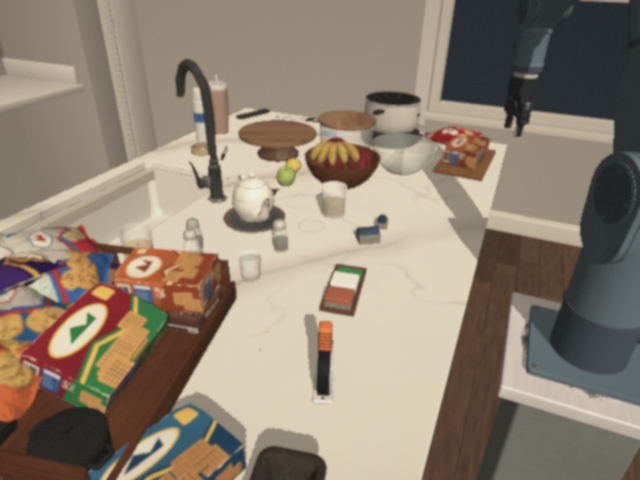

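View pics/top0.png

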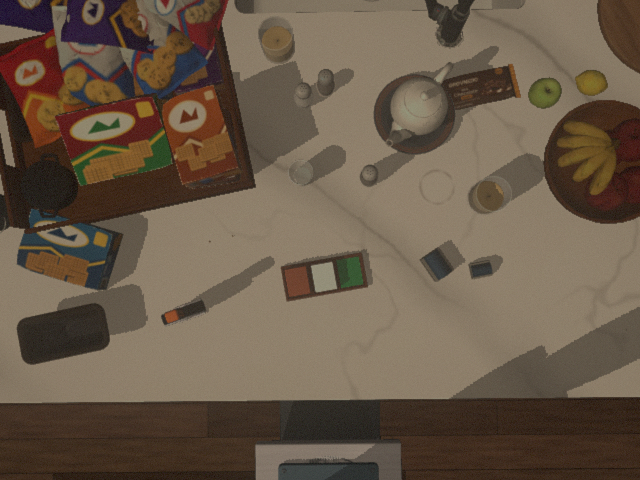

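The top view has two humped stones: (439,263) is larger and (481,269) is smaller, with the same shape. The larger fits the task. The tray is at (325,276) with its green pad in the right-hand bay at (350,271), and the gauge is at (183,312). I'll confirm with one enlarged crop.

```bash
python3 - <<'E'
from h import *
t=cv2.imread('pics/top0.png'); s=cv2.imread('pics/side0.png')
g=lambda im:cv2.convertScaleAbs(im,alpha=1.6)
R=lambda im,k:cv2.resize(im,None,fx=k,fy=k,interpolation=cv2.INTER_CUBIC)
a=R(g(t[238:292,415:505]),4.4)[:240,:396]; b=R(g(t[240:310,270:385]),3.45)[:240,:396]
c=R(s[205:250,340:400],6)[:270,:360]; d=R(g(t[290:335,150:220]),4.4)[:198,:308]; e=R(s[310:410,300:350],3)
o=np.zeros((560,800,3),np.uint8)
def put(i,x,y): i=i[:560-y,:800-x]; o[y:y+i.shape[0],x:x+i.shape[1]]=i
put(a,0,0);put(b,400,0);put(c,0,245);put(d,365,245);put(e,675,245)
cv2.imwrite('pics/crop1.png',o)
E
```

```text
(no output)
```

View pics/crop1.png

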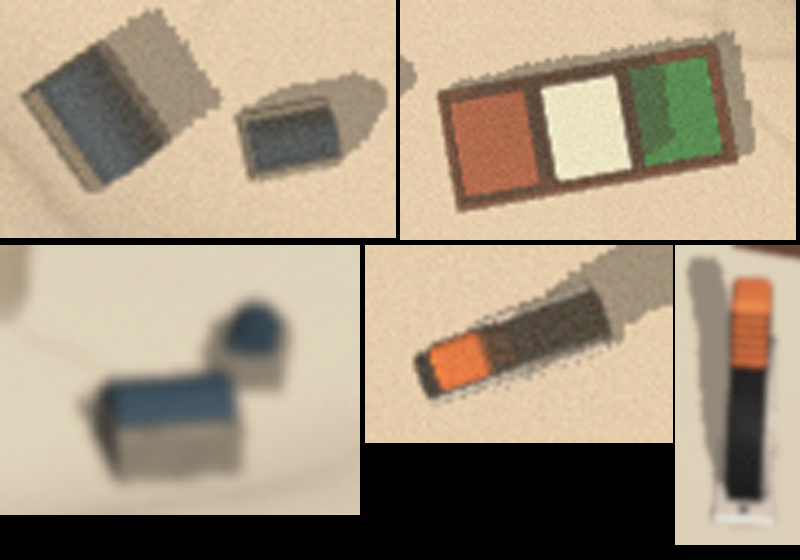

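The crop confirms it: the left-hand humped stone, top view (439,263), is the larger one, with its hump running upper-left to lower-right. The pad is in the right bay. The dial can't be seen from either camera yet. Next I'll measure.

```bash
cat >> h.py <<'E'
np.set_printoptions(precision=4,suppress=True)
def mask(img,lo,hi,box=None):
    h=cv2.cvtColor(np.ascontiguousarray(img),cv2.COLOR_RGB2HSV); m=cv2.inRange(h,np.array(lo),np.array(hi))
    if box:
        k=np.zeros_like(m); x0,y0,x1,y1=box; k[y0:y1,x0:x1]=255; m&=k
    c=cv2.findContours(m,cv2.RETR_EXTERNAL,cv2.CHAIN_APPROX_NONE)[0]
    return max(c,key=cv2.contourArea) if c else None
def rect(s,c,z):
    b=cv2.boxPoints(cv2.minAreaRect(c)); P=np.array([onz(s,u,v,z)[:2] for u,v in b]); return b,P
def rep(name,s,c,z):
    b,P=rect(s,c,z); e1,e2=P[1]-P[0],P[2]-P[1]
    a=[np.degrees(np.arctan2(e[1],e[0])) for e in (e1,e2)]
    print(name,'px',b.mean(0),'ctr',P.mean(0),'sides',np.linalg.norm(e1),np.linalg.norm(e2),'ang',a); return b,P
E
python3 - <<'E'
from h import *
s=snap('top'); I=s['img']
h=cv2.cvtColor(I,cv2.COLOR_RGB2HSV)
for p in [(439,263),(298,281),(323,276),(350,265),(170,317),(195,308),(425,290)]: print(p,h[p[1],p[0]])
rep('hump',s,mask(I,(95,70,20),(125,255,140),(415,235,462,290)),.030)
rep('pad',s,mask(I,(45,90,20),(85,255,255),(330,245,375,300)),.0095)
rep('red',s,mask(I,(0,110,60),(12,255,255),(275,250,320,305)),.034)
rep('white',s,mask(I,(15,0,150),(40,60,255),(308,258,338,296)),.034)
b,P=rep('orange',s,mask(I,(3,170,110),(18,255,255),(150,290,215,335)),.152); print(b,P)
rep('tray',s,mask(I,(0,60,20),(14,255,110),(270,245,380,305)),.012)
E
```

```text
(439, 263) [90  9 55]
(298, 281) [  9 143 112]
(323, 276) [ 26  43 149]
(350, 265) [ 56 107  86]
(170, 317) [  9 175 146]
(195, 308) [16 74 52]
(425, 290) [ 19  65 130]Traceback (most recent call last):
  File "<stdin>", line 5, in <module>
  File "h.py", line 22, in rep
    b,P=rect(s,c,z); e1,e2=P[1]-P[0],P[2]-P[1]
        ~~~~^^^^^^^
  File "h.py", line 20, in rect
    b=cv2.boxPoints(cv2.minAreaRect(c)); P=np.array([onz(s,u,v,z)[:2] for u,v in b]); return b,P
                    ~~~~~~~~~~~~~~~^^^
cv2.error: OpenCV(4.12.0) /io/opencv/modules/imgproc/src/convhull.cpp:143: error: (-215:Assertion failed) total >= 0 && (depth == CV_32F || depth == CV_32S) in function 'convexHull'
```

```bash
cat > m.py <<'E'
from h import *
s=snap('top'); I=cv2.GaussianBlur(s['img'],(3,3),0)
J=I.astype(int); d=((J[:,:,2]-J[:,:,0])>-4)&(J.sum(2)<330)
k=np.zeros(d.shape,np.uint8); k[240:290,418:462]=d[240:290,418:462]*255
c=max(cv2.findContours(k,0,1)[0],key=cv2.contourArea); rep('hump',s,c,.030)
for n,lo,hi,b,z in [('pad',(40,60,20),(90,255,255),(325,245,375,300),.0095),('red',(0,110,90),(14,255,255),(275,250,320,305),.034),('white',(15,0,128),(40,56,255),(308,258,338,296),.034),('orange',(3,150,100),(18,255,255),(150,290,215,335),.152)]:
    c=mask(I,lo,hi,b)
    if c is None: print(n,'none'); continue
    B,P=rep(n,s,c,z)
print(B,P)
E
python3 m.py
```

```text
hump px [436.0988 265.289 ] ctr [ 0.5348 -0.2408] sides 0.024985694874494264 0.05481865225056204 ang [np.float64(-57.92311224599256), np.float64(-148.25335281204536)]
pad px [349.528 271.904] ctr [ 0.5226 -0.0541] sides 0.04927219096914157 0.06128885785665077 ang [np.float64(-80.41963385827776), np.float64(-170.5707449293778)]
red px [296.792  281.1544] ctr [0.5043 0.0608] sides 0.04634365475056816 0.05866575853689551 ang [np.float64(-80.7161446878988), np.float64(-170.59117103502695)]
white px [323.473  276.8378] ctr [0.5129 0.0031] sides 0.04477654606635614 0.05702149969455801 ang [np.float64(-81.2612064862626), np.float64(-171.2747413830435)]
orange px [170.9138 316.0345] ctr [0.442  0.3008] sides 0.023554284474163262 0.01888377787664557 ang [np.float64(-68.92158042012791), np.float64(-158.09989301994943)]
[[163.5172 313.7931]
 [174.7242 309.3103]
 [178.3104 318.2758]
 [167.1035 322.7586]] [[0.4465 0.3153]
 [0.455  0.2933]
 [0.4375 0.2863]
 [0.429  0.3082]]
```

```bash
python3 - <<'E'
from h import *
s=snap('top'); I=cv2.GaussianBlur(s['img'],(3,3),0)
h=cv2.cvtColor(I,cv2.COLOR_RGB2HSV)
print(h[264,418:462,1]); print(h[264,418:462,2])
for T in (45,50,55):
    c=mask(I,(0,0,0),(180,T,255),(416,240,460,290)); rep('stone%d'%T,s,c,.026)
t=snap('side')
c=mask(t['img'],(95,60,20),(130,255,255),(350,220,378,250)); b=cv2.boxPoints(cv2.minAreaRect(c)); print(b, [proj(t,[.5348+a*np.cos(np.radians(32)),-.2408+a*np.sin(np.radians(32)),.04]) for a in(-.029,.029)])
E
```

```text
[66 66 64 63 63 66 67 66 62 48 24  4  8  4 12 16 12 13  9  4  4  9 14 14
 24 29 36 41 42 55 66 69 69 65 62 61 61 61 61 64 64 62 62 63]
[132 132 131 125 109  93  87  89  86  74  64  61  61  61  62  63  62  61
  60  59  58  56  55  54  54  52  50  50  54  60  66  70  78  90  98 100
 100 100 100 100 104 111 115 122]
stone45 px [437.179  264.5331] ctr [ 0.5364 -0.2439] sides 0.03501139944226674 0.058794062049499975 ang [np.float64(-56.33020049154103), np.float64(-146.65315315117758)]
stone50 px [437.1503 264.5232] ctr [ 0.5364 -0.2439] sides 0.037137008886788545 0.0599738614643327 ang [np.float64(-54.597720124050625), np.float64(-144.89398625109345)]
stone55 px [437.6461 264.322 ] ctr [ 0.5368 -0.245 ] sides 0.038450399725635326 0.06169128152867911 ang [np.float64(-56.143803214339265), np.float64(-146.4710069424775)]
[[358.6931 228.9307]
 [376.812  227.1188]
 [377.2872 231.8713]
 [359.1683 233.6832]] [array([378.8328, 226.9066]), array([358.1704, 228.1137])]
```

```bash
cat > go.py <<'E'
# usage: go.py x y z yaw_of_tool_y_deg -> numbers for a row
import sys; from h import *
def row(x,y,z,yaw=None):
    st=ctrl.read_state(); R=np.array(st['orientation']); d=R.T@(np.array([x,y,z])-st['ee_pos'])/.4
    a=np.degrees(np.arctan2(R[1,1],R[0,1])); t=0
    if yaw is not None: t=-np.radians((yaw-a+90)%180-90)/1.5
    print('pos',st['ee_pos'],'yaw',a,'tilt',R[:,2],'clk',st['clock'],'w',st['width'],'F',st['wrist_force'],'ff',st['finger_force'],'j7',st['joints'][6]); print('ROW',np.append(d,t).round(4).tolist())
if __name__=='__main__': row(*map(float,sys.argv[1:]))
E
python3 go.py 0.536 -0.243 0.12 34
```

```text
pos [ 0.2318 -0.607   0.25  ] yaw -69.09340574457197 tilt [-0.0003  0.0006 -1.    ] clk 0.3 w 1.0015908332937526 F [ 0.1149  0.3944 -0.3215] ff 0.0 j7 -0.07118360966608692
ROW [1.0351, -0.5786, 0.3252, 0.8948]
```

```bash
python3 -m crank '[0.25,-0.14,0.0,0.1,0, 0.5,-0.28,0.0,0.2,0, 0.75,-0.43,0.0,0.3,0, 0.98,-0.55,0.05,0.4,0, 0.98,-0.55,0.1,0.5,0]'; python3 -m crank '[0,0,0,0.1,0, 0,0,0,0.2,0, 0,0,0,0.3,0, 0,0,0,0.4,0, 0,0,0,0.4,0]'; python3 go.py 0.536 -0.243 0.12 34
```

```text
clock: 0.8
ee_pos: [0.3901, -0.4173, 0.2407]
orientation: [[0.929, -0.369, 0.001], [-0.369, -0.929, -0.001], [0.002, 0.0, -1.0]]
wrist_force: [0.4, 0.1, 0.2]
width: 0.997
finger_force: 0.0
clock: 1.3
ee_pos: [0.3888, -0.4185, 0.2401]
orientation: [[0.562, -0.827, -0.0], [-0.827, -0.562, -0.0], [-0.0, 0.0, -1.0]]
wrist_force: [-0.1, -0.2, 0.4]
width: 1.0
finger_force: 0.0
pos [ 0.3888 -0.4185  0.2401] yaw -145.77382007728644 tilt [-0.0002 -0.0002 -1.    ] clk 1.3 w 1.0004830779288856 F [-0.1186 -0.2469  0.4263] ff 0.0 j7 -1.705652613389613
ROW [-0.1558, -0.5512, 0.3001, 0.0026]
```

```bash
python3 -m crank '[-0.03,-0.1,0,-0.1,0, -0.06,-0.2,0,-0.2,0, -0.09,-0.3,0,-0.3,0, -0.12,-0.4,0,-0.4,0, -0.155,-0.55,0,-0.5,0]' | head -3; python3 -m crank '[0,0,0,-0.1,0, 0,0,0,-0.2,0, 0,0,0,-0.3,0, 0,0,0,-0.4,0, 0,0,0,-0.5,0]'|head -1;  python3 -m crank '[0,0,0,-0.1,0, 0,0,0,-0.2,0, 0,0,0,-0.3,0, 0,0,0,-0.4,0, 0,0,0,-0.5,0]'|head -1; python3 -m crank '[0,0,0,-0.1,0, 0,0,0,-0.2,0, 0,0,0,-0.3,0, 0,0,0,-0.4,0, 0,0,0,-0.5,0]'|head -1;python3 -m crank '[0,0,0,-0.1,0, 0,0,0,-0.1,0]'|head -1; python3 go.py 0.536 -0.243 0.1 34
```

```text
clock: 1.8
ee_pos: [0.5278, -0.2518, 0.2404]
orientation: [[0.977, -0.212, -0.0], [-0.212, -0.977, -0.001], [0.0, 0.001, -1.0]]
clock: 2.3
clock: 2.8
clock: 3.3
clock: 3.5
pos [ 0.5276 -0.2524  0.2401] yaw 35.01121074370082 tilt [ 0.0002  0.0002 -1.    ] clk 3.5 w 0.9999768718355333 F [ 0.2679  0.1407 -1.0617] ff 0.0 j7 0.7516047073076785
ROW [0.0072, 0.0307, 0.3504, 0.0118]
```

```bash
python3 -m crank '[0.007,0.031,0.1,0.012,0, 0.007,0.031,0.22,0.012,0, 0.007,0.031,0.34,0.012,0, 0.007,0.031,0.44,0.012,0, 0.007,0.031,0.44,0.012,0]' | head -2; python3 go.py 0.536 -0.243 0.022 34
```

```text
clock: 4.0
ee_pos: [0.5322, -0.2414, 0.0592]
pos [ 0.5322 -0.2414  0.0592] yaw 33.67134635528088 tilt [-0.0093  0.0035 -1.    ] clk 4.0 w 0.9991498693381227 F [-0.6641  0.2744 -0.6494] ff 0.0 j7 0.5909981471500927
ROW [-0.0094, 0.0063, 0.0928, -0.0038]
```

```bash
python3 - <<'E'
from h import *
s=snap('side'); save(cv2.resize(s['img'][150:300,300:460],None,fx=4,fy=4),'c2.png')
E
```

```text
(no output)
```

View pics/c2.png

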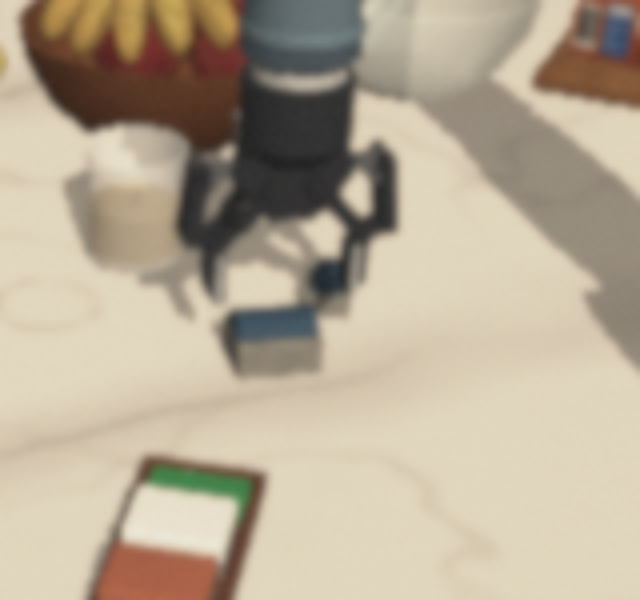

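The crop shows the open fingers, at x≈215 and 355, straddling the large stone at 235–320. It is aligned, so I'll go down and close.

```bash
python3 -m crank '[-0.006,0.006,0.05,-0.003,0, -0.006,0.006,0.092,-0.003,0, -0.006,0.006,0.092,-0.003,120, -0.006,0.006,0.092,-0.003,255, -0.006,0.006,0.092,-0.003,255]' | head -2; python3 -m crank '[0,0,0,0,255,0,0,0,0,255,0,0,0,0,255,0,0,0,0,255,0,0,0,0,255]'; python3 go.py 0.5226 -0.0541 0.12 9.4
```

```text
clock: 4.55
ee_pos: [0.5404, -0.2438, 0.0289]
clock: 5.05
ee_pos: [0.5404, -0.2438, 0.0288]
orientation: [[-0.559, 0.829, 0.002], [0.829, 0.559, -0.001], [-0.002, 0.001, -1.0]]
wrist_force: [-1.5, 0.7, 7.1]
width: 0.687
finger_force: 65.8
pos [ 0.5404 -0.2438  0.0288] yaw 33.96982500915045 tilt [ 0.0016 -0.001  -1.    ] clk 5.05 w 0.686654610104949 F [-1.4837  0.6904  7.0552] ff 65.75111031532288 j7 0.5724127240097262
ROW [0.4177, 0.2282, -0.2285, 0.2859]
```

```bash
python3 -m crank '[0,0,-0.06,0,255,0,0,-0.15,0,255,0,0,-0.23,0,255,0,0,-0.23,0,255]'; python3 go.py 0.5226 -0.0541 0.12 9.4
```

```text
clock: 5.45
ee_pos: [0.5426, -0.2444, 0.124]
orientation: [[-0.559, 0.829, 0.008], [0.829, 0.559, -0.003], [-0.007, 0.005, -1.0]]
wrist_force: [1.3, -0.8, -3.1]
width: 0.683
finger_force: 65.6
pos [ 0.5426 -0.2444  0.124 ] yaw 33.97068451820937 tilt [ 0.0076 -0.0031 -1.    ] clk 5.45 w 0.6828444568529319 F [ 1.313  -0.7728 -3.0638] ff 65.62846899032593 j7 0.633799204117261
ROW [0.4225, 0.2243, 0.0083, 0.2859]
```

```bash
python3 -m crank '[0.1,0.05,0,0.07,255,0.2,0.11,0,0.14,255,0.3,0.16,0,0.21,255,0.42,0.224,0,0.286,255,0.42,0.224,0,0.286,255]'|head -1; python3 -m crank '[0,0,0,0,255,0,0,0,0,255]'|head -2; python3 go.py 0.5226 -0.0541 0.1 9.4;  python3 - <<'E'
from h import *
s=snap('side'); t=snap('top')
a=cv2.resize(s['img'][180:320,290:420],None,fx=3.3,fy=3.3); b=cv2.resize(cv2.convertScaleAbs(t['img'][220:320,280:390],alpha=1.6),None,fx=3.3,fy=3.3)
o=np.zeros((470,800,3),np.uint8); o[:a.shape[0],:a.shape[1]]=a; o[:b.shape[0],435:435+b.shape[1]]=b; save(o,'c3.png')
E
```

```text
clock: 5.95
clock: 6.15
ee_pos: [0.5197, -0.0553, 0.1189]
pos [ 0.5197 -0.0553  0.1189] yaw 9.381167533722072 tilt [-0.0007 -0.0009 -1.    ] clk 6.15 w 0.6854295783992426 F [-0.1254 -0.6314 -1.9261] ff 65.52804350852966 j7 -0.07736819766560306
ROW [0.0019, 0.0077, 0.0473, -0.0002]
```

View pics/c3.png

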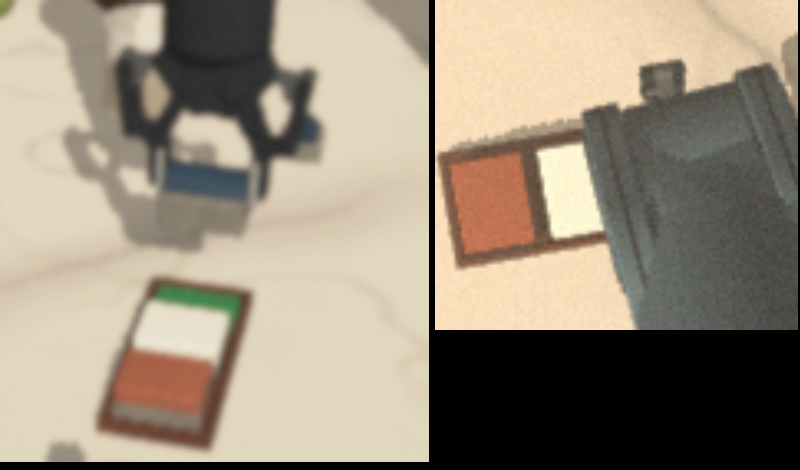

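```bash
python3 - <<'E'
from h import *
s=snap('side'); I=s['img']; p=ctrl.read_state()['ee_pos']; zb=p[2]-.0288
print(p)
ex=np.array([np.cos(.164),np.sin(.164),0]); ey=np.array([-np.sin(.164),np.cos(.164),0])
for a in(-.02,0,.02):
    u,v=proj(s,p*[1,1,0]+ex*a+ey*.024+np.array([0,0,zb])); ui=int(round(u)); col=I[int(v)-14:int(v)+8,ui].astype(int)
    print('pred bottom v (offset0)',v,'dv per mm',proj(s,p*[1,1,0]+ex*a+ey*.025+np.array([0,0,zb]))[1]-v,'rows from',int(v)-14); print(col.sum(1).tolist(), (col[:,2]-col[:,0]).tolist())
    print('blue/grey edge pred', proj(s,p*[1,1,0]+ex*a+ey*.0183+np.array([0,0,zb+.026]))[1])
E
```

```text
[ 0.5199 -0.056   0.119 ]
pred bottom v (offset0) 250.80620935993025 dv per mm 0.21982458241299696 rows from 236
[247, 257, 258, 275, 328, 378, 398, 384, 375, 370, 367, 368, 374, 381, 415, 489, 558, 588, 596, 601, 605, 609] [30, 29, 26, 14, -7, -23, -28, -26, -26, -26, -27, -27, -27, -27, -30, -34, -38, -39, -38, -37, -36, -38]
blue/grey edge pred 239.86911071615913
pred bottom v (offset0) 249.58265731346302 dv per mm 0.2181175397660411 rows from 235
[245, 250, 245, 277, 324, 370, 387, 379, 370, 368, 369, 366, 366, 359, 351, 351, 373, 391, 401, 415, 466, 534] [30, 29, 26, 9, -10, -24, -28, -27, -27, -26, -26, -26, -26, -25, -24, -24, -25, -25, -26, -27, -31, -36]
blue/grey edge pred 238.67469223404694
pred bottom v (offset0) 248.36764049491381 dv per mm 0.21642892796685942 rows from 234
[236, 240, 241, 267, 321, 363, 370, 371, 365, 367, 367, 369, 375, 373, 362, 367, 370, 370, 362, 373, 416, 490] [29, 28, 23, 8, -10, -22, -26, -27, -25, -27, -26, -26, -26, -26, -24, -23, -24, -23, -24, -25, -28, -33]
blue/grey edge pred 237.48866982685345
```

```bash
python3 -m crank '[-0.001,0.0075,0.06,0,255,-0.001,0.0075,0.12,0,255,-0.001,0.0075,0.17,0,255,-0.001,0.0075,0.17,0,255,-0.001,0.0075,0.17,0,255]'|head -2;  python3 go.py 0.5229 -0.0561 0.0383 9.4;  python3 - <<'E'
from h import *
s=snap('side'); t=snap('top')
a=cv2.resize(s['img'][215:320,300:390],None,fx=5.5,fy=5.5)
save(a,'c4.png')
E
```

```text
clock: 6.8
ee_pos: [0.523, -0.0547, 0.0514]
pos [ 0.523  -0.0547  0.0514] yaw 9.341424704507567 tilt [-0.0005 -0.0001 -1.    ] clk 6.8 w 0.6844417989819896 F [ 0.6177  0.0505 -2.1868] ff 65.44281721115112 j7 -0.1332015364333267
ROW [-0.0035, -0.0008, 0.0328, -0.0007]
```

View pics/c4.png

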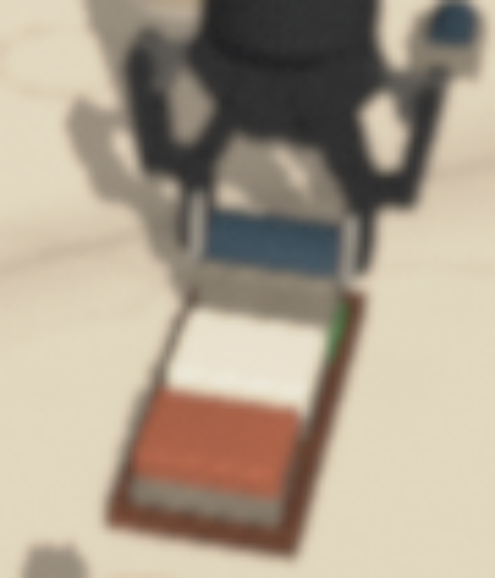

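The crop shows the stone hanging level over the right bay, in line with the white stone, with a sliver of green pad at (338,330). I'll lower it.

```bash
python3 -m crank '[-0.003,0,0.012,0,255,-0.0035,0,0.022,0,255,-0.0035,0,0.029,0,255,-0.0035,0,0.029,0,255]'|head -4;  python3 go.py 0.5229 -0.0561 0.0383 9.4
```

```text
clock: 7.3
ee_pos: [0.5229, -0.0553, 0.0393]
orientation: [[-0.164, 0.987, -0.001], [0.987, 0.164, 0.0], [0.0, -0.001, -1.0]]
wrist_force: [0.6, -0.2, -1.5]
pos [ 0.5229 -0.0553  0.0393] yaw 9.414639852133883 tilt [-0.0008  0.     -1.    ] clk 7.3 w 0.6849533199954893 F [ 0.6026 -0.2289 -1.4665] ff 65.5022120475769 j7 -0.1402234418810342
ROW [-0.0021, -0.0003, 0.0026, 0.0002]
```

```bash
python3 -m crank '[0,0,0.003,0,255,0,0,0.003,0,255]'|head -4; python3 -m crank '[0,0,0,0,100,0,0,0,0,0,0,0,0,0,0,0,0,0,0,0,0,0,0,0,0]'|head -5;  python3 -m crank '[0,0,-0.08,0,0,0,0,-0.2,0,0,0,0,-0.3,0,0,0,0,-0.42,0,0,0,0,-0.5,0,0]'|head -2; python3 go.py 0.42 0.28 0.26 21; python3 -c "
from h import *
b=b'';b,b2=[snap(n) for n in('side','top')]
save(cv2.resize(b['img'][215:320,300:390],None,fx=5.5,fy=5.5),'c5.png')"
```

```text
clock: 7.5
ee_pos: [0.5232, -0.0552, 0.0385]
orientation: [[-0.164, 0.987, 0.0], [0.987, 0.164, 0.0], [0.0, 0.0, -1.0]]
wrist_force: [0.6, 0.0, -2.9]
clock: 8.0
ee_pos: [0.5233, -0.0553, 0.0386]
orientation: [[-0.163, 0.987, 0.0], [0.987, 0.163, -0.0], [-0.0, 0.0, -1.0]]
wrist_force: [0.2, 0.0, 0.4]
width: 0.999
clock: 8.5
ee_pos: [0.524, -0.0552, 0.2418]
pos [ 0.524  -0.0552  0.2418] yaw 9.4166653535228 tilt [ 0.0033 -0.0004 -1.    ] clk 8.5 w 1.0006219387280513 F [ 0.6684 -0.407  -0.3278] ff 0.0 j7 0.011336268024822859
ROW [0.8692, -0.1193, -0.0466, -0.1348]
```

View pics/c5.png

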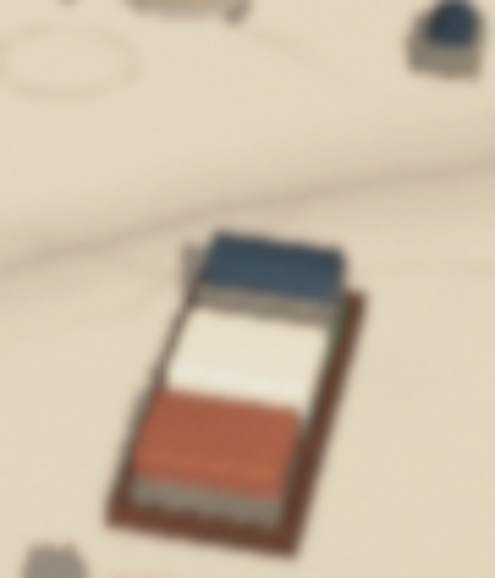

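The stone sits in the right bay in line with its neighbours, and its blue crest at (275,265) runs parallel to the stones' tops. Now the gauge.

```bash
python3 -m crank '[0.11,-0.02,0,-0.03,0,0.22,-0.03,0,-0.06,0,0.33,-0.05,0,-0.09,0,0.44,-0.06,0,-0.13,0,0.55,-0.08,0,-0.13,0]'|head -1; python3 -m crank '[0.11,-0.02,0,0,0,0.22,-0.03,0,0,0,0.33,-0.04,0,0,0,0.33,-0.04,0,0,0]'|head -2; python3 m.py | grep -A9 orange;  python3 go.py 0.442 0.3005 0.130 21.3
```

```text
clock: 9.1
clock: 9.5
ee_pos: [0.3904, 0.2803, 0.2385]
pos [0.3922 0.2771 0.2381] yaw 20.95133537769784 tilt [-0.0011  0.0009 -1.    ] clk 9.55 w 0.9997309002687174 F [ 0.6283 -0.3087  0.3572] ff 0.0 j7 -0.5677413186281032
ROW [0.0097, 0.1374, 0.2702, -0.0041]Traceback (most recent call last):
  File "m.py", line 5, in <module>
    c=max(cv2.findContours(k,0,1)[0],key=cv2.contourArea); rep('hump',s,c,.030)
ValueError: max() iterable argument is empty
```

```bash
python3 -m crank '[0.006,0.07,0,0,0,0.0097,0.137,0,-0.004,0,0.0097,0.137,0.04,-0.004,0,0.0097,0.137,0.1,-0.004,0,0.0097,0.137,0.1,-0.004,0]'|head -2; python3 go.py 0.442 0.3005 0.130 21.3; python3 -c "
from h import *
b=snap('side')
save(cv2.resize(b['img'][230:430,240:420],None,fx=3,fy=3),'c6.png')"
```

```text
clock: 10.05
ee_pos: [0.4432, 0.2944, 0.1953]
pos [0.4432 0.2944 0.1953] yaw 20.829355027383308 tilt [-0.0052 -0.0043 -1.    ] clk 10.05 w 1.0021961610331993 F [-0.351  -0.4471  0.2818] ff 0.0 j7 -0.5958746693763122
ROW [0.0156, 0.0037, 0.1631, -0.0055]
```

View pics/c6.png

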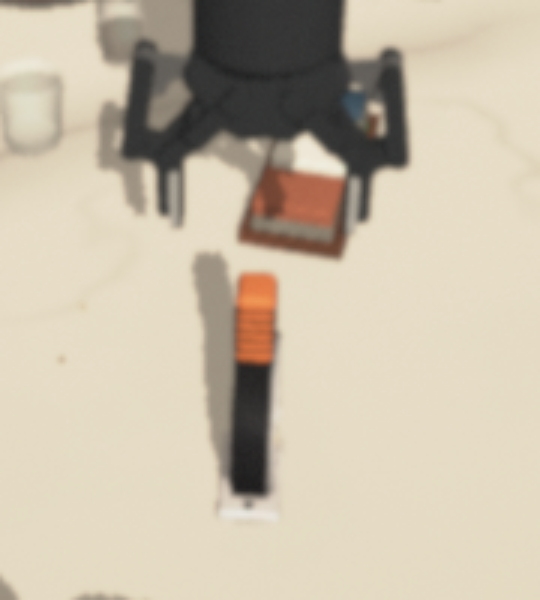

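```bash
python3 - <<'E'
from h import *
s=snap('side'); c=mask(s['img'],(3,150,120),(18,255,255),(310,310,345,360)); m=cv2.boundingRect(c); print(m)
p=ctrl.read_state()['ee_pos'];print(proj(s,p))
a=np.radians(21.3); ex=np.array([np.cos(a),np.sin(a),0]); ey=np.array([-ex[1],ex[0],0])
h=np.array([.442,.3005,0])
for dz in(.106,.152): print([proj(s,h+ex*i*.011+ey*j*.013+[0,0,dz]) for i in(-1,1) for j in(-1,1)])
E
```

```text
(319, 322, 12, 29)
[326.3644 299.5139]
[array([331.6591, 339.8915]), array([331.5453, 350.6275]), array([318.7949, 339.4181]), array([318.316 , 350.1363])]
[array([332.6253, 318.947 ]), array([332.5363, 329.3975]), array([319.3797, 318.4682]), array([318.9033, 328.9003])]
```

```bash
python3 -m crank '[0.013,0.004,0.06,-0.005,0,0.013,0.004,0.12,-0.005,0,0.013,0.004,0.16,-0.005,0,0.013,0.004,0.16,-0.005,0]'|head -2; python3 go.py 0.442 0.3005 0.130 21.3
```

```text
clock: 10.55
ee_pos: [0.4434, 0.3019, 0.1338]
pos [0.4434 0.3019 0.1338] yaw 21.339050740224543 tilt [-0.0017 -0.0016 -1.    ] clk 10.55 w 0.999442621831003 F [0.3643 0.0199 0.2938] ff 0.0 j7 -0.6588187306944748
ROW [-0.0018, -0.0046, 0.0094, 0.0005]
```

```bash
python3 -m crank '[-0.002,-0.004,0.008,0,0,-0.002,-0.004,0.008,0,130,-0.002,-0.004,0.008,0,255,-0.002,-0.004,0.008,0,255,-0.002,-0.004,0.008,0,255]'|head -2; python3 -m crank '[0,0,0,0,255,0,0,0,0,255,0,0,0,0,255,0,0,0,0,255]'; python3 go.py 0.442 0.3005 0.130 21.3
```

```text
clock: 11.05
ee_pos: [0.4429, 0.3016, 0.1318]
clock: 11.45
ee_pos: [0.443, 0.3017, 0.1318]
orientation: [[-0.364, 0.931, 0.001], [0.931, 0.364, 0.0], [0.0, 0.001, -1.0]]
wrist_force: [-0.2, -1.4, 5.4]
width: 0.249
finger_force: 59.2
pos [0.443  0.3017 0.1318] yaw 21.354186213767687 tilt [ 0.0008  0.0003 -1.    ] clk 11.45 w 0.2494740357342603 F [-0.156  -1.4062  5.4053] ff 59.18194234371185 j7 -0.6621957594084018
ROW [-0.0019, -0.0034, 0.0045, 0.0006]
```

```bash
python3 -m crank '[0,0,-0.06,0,255,0,0,-0.12,0.1,255,0,0,-0.2,0.2,255,0,0,-0.3,0.3,255,0,0,-0.3,0.4,255]'|head -2; python3 -m crank '[0,0,0,0.1,255,0,0,0,0.2,255,0,0,0,0.3,255,0,0,0,0.4,255,0,0,0,0.5,255]'|head -5;  python3 -m crank '[0,0,0,0.14,255,0,0,0,0.14,255,0,0,0,0.14,255,0,0,0,0.14,255,0,0,0,0.14,255]'|head -5;python3 go.py 0.442 0.3005 0.25 -69;python3 -c "
from h import *
b=snap('side')
p=ctrl.read_state()['ee_pos'];print(proj(b,p-[0,0,.072]))
save(cv2.resize(b['img'][200:400,240:420],None,fx=3,fy=3),'c7.png')"
```

```text
clock: 11.95
ee_pos: [0.4445, 0.3035, 0.2559]
clock: 12.45
ee_pos: [0.4421, 0.3011, 0.2505]
orientation: [[0.832, 0.554, -0.001], [0.554, -0.832, -0.001], [-0.002, 0.0, -1.0]]
wrist_force: [1.1, -0.7, -2.6]
width: 0.247
clock: 12.95
ee_pos: [0.4425, 0.3013, 0.251]
orientation: [[0.927, 0.375, -0.001], [0.375, -0.927, -0.0], [-0.001, 0.0, -1.0]]
wrist_force: [-0.3, 0.1, -2.5]
width: 0.252
pos [0.4425 0.3013 0.251 ] yaw -67.94803617033567 tilt [-0.0006 -0.0003 -1.    ] clk 12.95 w 0.25223572806572214 F [-0.3093  0.1188 -2.5003] ff 59.004637598991394 j7 -1.9774008067551492
ROW [-0.0019, 0.0015, 0.0026, 0.0122]
[325.8267 311.0372]
```

View pics/c7.png

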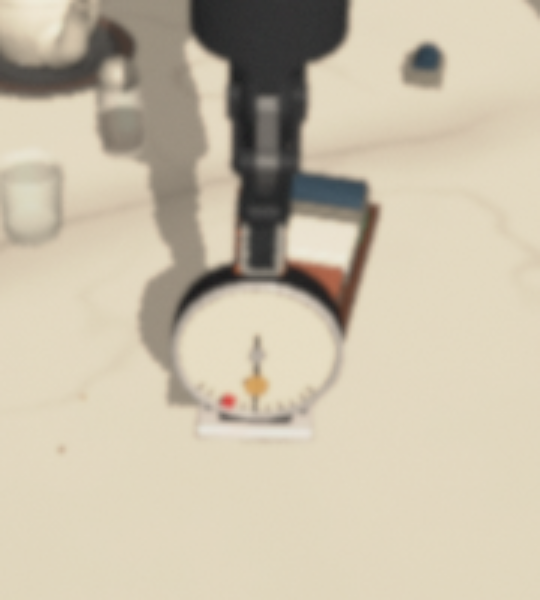

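The dial faces the camera: red mark at crop (228,401), dial centre (257,354), pointer hanging to (256,408). So gauge x is tool +y and gauge y is tool x. I'll measure the mark angle on the dial plane.

```bash
cat > dial.py <<'E'
from h import *
def dial(th=0):
    s=snap('side'); st=ctrl.read_state(); R=np.array(st['orientation']); p=np.array(st['ee_pos'])
    I=cv2.resize(s['img'],None,fx=4,fy=4,interpolation=cv2.INTER_CUBIC); h=cv2.cvtColor(I,cv2.COLOR_RGB2HSV)
    m=cv2.inRange(h,(0,150,130),(6,255,255))|cv2.inRange(h,(172,120,130),(180,255,255))
    u0,v0=proj(s,p-[0,0,.072]); k=np.zeros_like(m); k[int(4*(v0-10)):int(4*(v0+35)),int(4*(u0-35)):int(4*(u0+35))]=1; m*=k
    w=cv2.moments(m,True); u,v=w['m10']/w['m00']/4-.375,w['m01']/w['m00']/4-.375
    n=R[:,1]; q=p-n*.0115; d=ray(s,u,v); X=s['eye']+d*(n@(q-s['eye']))/(n@d)
    r=X-p; y,z=r@R[:,0],r[2]; print('mark px',u,v,'area',w['m00'],'gauge-plane y,z rel tcp',y,z)
    return s,y,z
if __name__=='__main__':
    s,y,z=dial(); print('r',np.hypot(y,z+.072),'angle',np.arctan2(y,-(z+.072)))
E
python3 dial.py
```

```text
mark px 315.50932835820896 333.2369402985075 area 67.0 gauge-plane y,z rel tcp 0.01561305512951995 -0.10922385258307549
r 0.04036561273663469 angle 0.39714918123878223
```

```bash
cat >> dial.py <<'E'
    st=ctrl.read_state(); R=np.array(st['orientation']); p=np.array(st['ee_pos']); n=R[:,1]; q=p-n*.0115
    G=s['img'].sum(2).astype(float)
    for v in (313,314,315,320,321,322,323,332,333,334,335):
        u=np.arange(321,331); w=np.clip(np.median(G[v,319:333])-30-G[v,321:331],0,None)
        if w.sum()<30: continue
        uc=(u*w).sum()/w.sum(); d=ray(s,uc,v); X=s['eye']+d*(n@(q-s['eye']))/(n@d)-p; print(v,uc,X@R[:,0],X[2])
    c=s['img'][:,:,:]; print(G[300:342,326].astype(int).tolist()); print(G[318,294:360].astype(int).tolist())
    for uv in [(325.5,296),(325.5,336),(298,318),(354,318)]:
        d=ray(s,*uv); X=s['eye']+d*(n@(q-s['eye']))/(n@d)-p; print(uv,X@R[:,0],X[2])
E
python3 dial.py
```

```text
mark px 315.5018656716418 333.2070895522388 area 67.0 gauge-plane y,z rel tcp 0.015584184596483863 -0.10918238829084798
r 0.04031621024536748 angle 0.39688662058877916
313 325.2252010723861 0.0009522563320640962 -0.06679327637897592
314 325.24038461538464 0.0008722959253841191 -0.06880704408335786
315 325.2304832713755 0.0008318313014101842 -0.07082773221552119
320 324.9862068965517 0.0009383159252486395 -0.08102575159443337
321 325.03636363636366 0.0008017385111018636 -0.0830764896550325
322 324.9653333333333 0.0008584988031799177 -0.08513990985614811
323 324.93865030674846 0.0008444300423210707 -0.08720645442425656
332 324.4677966101695 0.0010899792174992814 -0.10607929291555046
333 324.3938053097345 0.0011528251093853624 -0.10820697226217985
334 324.4475138121547 0.0010082829664071523 -0.11033293091477675
335 324.44444444444446 0.0009557518301173837 -0.11246827822558642
[647, 645, 648, 646, 648, 648, 645, 649, 648, 645, 638, 602, 538, 486, 475, 478, 500, 510, 518, 523, 523, 518, 514, 506, 498, 487, 480, 468, 469, 466, 489, 530, 568, 594, 594, 586, 572, 575, 555, 479, 457, 542]
[422, 422, 428, 461, 514, 564, 610, 638, 645, 646, 648, 648, 649, 648, 645, 646, 649, 648, 648, 648, 649, 645, 646, 648, 648, 645, 641, 619, 567, 523, 517, 518, 518, 531, 575, 625, 644, 648, 647, 645, 646, 648, 647, 645, 648, 645, 646, 645, 648, 647, 647, 649, 645, 648, 647, 643, 622, 577, 529, 542, 583, 622, 631, 636, 635, 632]
(325.5, 296) 0.0014566414709273772 -0.03334994118019008
(325.5, 336) -0.0008223589103900151 -0.11454541219461684
(298, 318) 0.04400606399108532 -0.07848600661811916
(354, 318) -0.04500995709400386 -0.07527258573937934
```

```bash
python3 - <<'E'
from h import *
s=snap('top'); I=cv2.GaussianBlur(s['img'],(3,3),0)
h=cv2.cvtColor(I,cv2.COLOR_RGB2HSV)
print(h[271,330:372].tolist())
J=I.astype(int)
for T in(-8,-14,-20):
    d=(((J[:,:,2]-J[:,:,0])>T)&(J.sum(2)<300)).astype(np.uint8)*255; k=np.zeros_like(d); k[245:300,330:375]=d[245:300,330:375]
    c=max(cv2.findContours(k,0,1)[0],key=cv2.contourArea); rep('hump',s,c,.038)
rep('white',s,mask(I,(15,0,128),(40,56,255),(308,258,338,296)),.034)
rep('red',s,mask(I,(0,110,90),(14,255,255),(275,250,320,305)),.034)
E
python3 go.py 0.5226 -0.0541 0.25 9.4
```

```text
[[25, 45, 157], [25, 45, 158], [25, 45, 157], [22, 49, 136], [18, 63, 93], [14, 85, 66], [12, 89, 63], [18, 80, 64], [28, 66, 70], [25, 66, 85], [18, 67, 95], [17, 59, 87], [15, 30, 69], [60, 4, 60], [100, 12, 62], [90, 16, 63], [90, 8, 61], [60, 4, 61], [90, 8, 61], [80, 13, 61], [80, 13, 60], [75, 9, 58], [30, 5, 56], [40, 14, 56], [30, 19, 54], [15, 28, 54], [17, 34, 53], [21, 34, 52], [19, 48, 58], [17, 59, 69], [17, 65, 74], [18, 73, 70], [16, 86, 65], [14, 98, 65], [13, 86, 74], [16, 71, 90], [17, 62, 103], [17, 62, 107], [18, 61, 105], [18, 61, 104], [17, 61, 104], [17, 61, 104]]
hump px [349.688 271.784] ctr [ 0.5231 -0.0535] sides 0.03160213958946402 0.0568545802940672 ang [np.float64(-80.41942955499916), np.float64(-170.55188802613458)]
hump px [350.2377 271.7679] ctr [ 0.5232 -0.0547] sides 0.03639684350049196 0.05988955698247254 ang [np.float64(-80.10502068468155), np.float64(-170.24494809701906)]
hump px [349.1923 271.4615] ctr [ 0.5238 -0.0525] sides 0.05113390538831541 0.06275533043568966 ang [np.float64(-79.41545184635063), np.float64(-169.56590363944466)]
white px [323.5168 276.7617] ctr [0.5131 0.003 ] sides 0.04570591390850063 0.05778264565651845 ang [np.float64(-80.7160882341004), np.float64(-170.7293855985256)]
red px [296.792  281.1544] ctr [0.5043 0.0608] sides 0.04709589906662011 0.059414636774868836 ang [np.float64(-80.71628562005415), np.float64(-170.59214420625077)]
pos [0.4427 0.3014 0.2513] yaw -68.0054572069365 tilt [-0.0001 -0.     -1.    ] clk 13.15 w 0.25324942423909097 F [ 0.0744 -1.0165 -2.4729] ff 59.003448486328125 j7 -1.9782419965901585
ROW [-0.1476, 0.899, 0.0032, -0.9007]
```

```bash
python3 -m crank '[-0.015,0.08,0,-0.09,255,-0.03,0.17,0,-0.18,255,-0.045,0.26,0,-0.27,255,-0.06,0.36,0,-0.36,255,-0.075,0.45,0,-0.45,255]'|head -2;python3 go.py 0.5232 -0.055 0.25 9.5
```

```text
clock: 13.65
ee_pos: [0.4826, 0.1213, 0.2514]
pos [0.4826 0.1213 0.2514] yaw -29.045108533526694 tilt [ 0.0004 -0.0003 -1.    ] clk 13.65 w 0.24504294056243325 F [ 0.5869 -0.122  -2.7458] ff 59.285727739334106 j7 -0.9590281028691263
ROW [-0.3361, 0.3028, 0.0038, -0.4485]
```

```bash
python3 -m crank '[-0.067,0.06,0,-0.09,255,-0.134,0.12,0,-0.18,255,-0.2,0.18,0,-0.27,255,-0.27,0.24,0,-0.36,255,-0.336,0.303,0,-0.45,255]'|head -2; python3 -m crank '[0,0,0,0,255,0,0,0,0,255]' |head -1; python3 go.py 0.5232 -0.055 0.195 9.5
```

```text
clock: 14.15
ee_pos: [0.522, -0.0549, 0.2515]
clock: 14.35
pos [ 0.5219 -0.0542  0.2512] yaw 9.13533402055454 tilt [-0.0003  0.0003 -1.    ] clk 14.35 w 0.2511917969658146 F [-1.2227  0.9222 -2.525 ] ff 59.051586985588074 j7 0.03936893448251474
ROW [-0.0027, 0.0028, 0.1404, -0.0042]
```

```bash
python3 -m crank '[-0.0025,0.003,0.06,-0.004,255,-0.0025,0.003,0.11,-0.004,255,-0.0025,0.003,0.14,-0.004,255,-0.0025,0.003,0.14,-0.004,255,-0.0025,0.003,0.14,-0.004,255]'|head -5; python3 go.py 0.5232 -0.055 0.1815 9.5; python3 -c "
from h import *
b=snap('side')
p=ctrl.read_state()['ee_pos'];print(proj(b,p-[0,0,.072]))
save(cv2.resize(b['img'][160:300,290:420],None,fx=4,fy=4),'c8.png')"
```

```text
clock: 14.85
ee_pos: [0.5236, -0.0533, 0.1958]
orientation: [[-0.169, 0.986, 0.0], [0.986, 0.169, 0.0], [0.0, 0.001, -1.0]]
wrist_force: [-0.2, 0.5, -2.9]
width: 0.251
pos [ 0.5236 -0.0533  0.1958] yaw 9.708295056367803 tilt [ 0.0005  0.0002 -1.    ] clk 14.85 w 0.25128048556928734 F [-0.2434  0.5211 -2.9295] ff 58.93877685070038 j7 0.012818927416855246
ROW [-0.004, -0.0018, 0.0358, 0.0024]
[350.7919 231.9648]
```

View pics/c8.png

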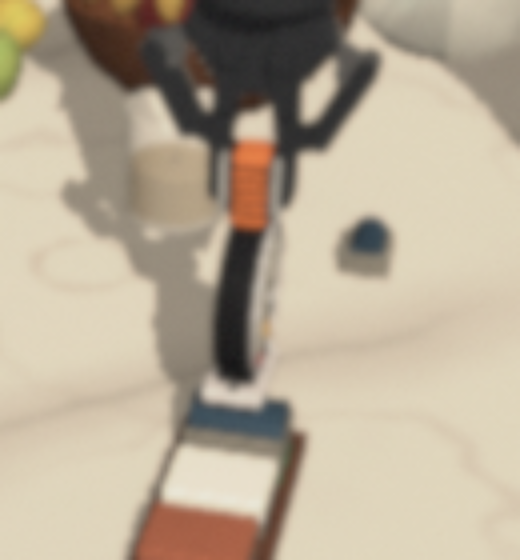

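The gauge hangs square over the hump: foot at crop (203–270, 390), hump (190–290, 415), with the dial edge just visible. I'll lower it gently to contact.

```bash
python3 -m crank '[-0.003,-0.001,0.015,0,255,-0.003,-0.001,0.026,0,255,-0.003,-0.001,0.03,0,255,-0.003,-0.001,0.03,0,255]'|sed -n '2p;4p'; python3 -m crank '[0,0,0.003,0,255,0,0,0.003,0,255]'|sed -n '2p;4p'; python3 -m crank '[0,0,0.003,0,255,0,0,0.003,0,255]'|sed -n '2p;4p'; python3 go.py 0.5232 -0.055 0.1815 9.5
```

```text
ee_pos: [0.5229, -0.0553, 0.183]
wrist_force: [-0.2, -0.3, -2.3]
ee_pos: [0.5231, -0.0553, 0.1821]
wrist_force: [-0.6, 0.1, -3.6]
ee_pos: [0.5234, -0.0553, 0.1813]
wrist_force: [-0.7, -0.2, 1.9]
pos [ 0.5234 -0.0553  0.1813] yaw 9.669129347341418 tilt [ 0.0005 -0.0002 -1.    ] clk 15.7 w 0.249388725900111 F [-0.7363 -0.2232  1.9066] ff 59.564732909202576 j7 0.006087574235640577
ROW [0.0008, -0.0003, -0.0005, 0.002]
```

Contact came at TCP z 0.1813, as predicted, with about 4 N. I'll try a small rock first, with the handle moving along gauge +y (tool x), and check that it pivots in the pads.

```bash
cat > st.py <<'E'
from h import *
st=ctrl.read_state(); print(st['clock'],'pos',st['ee_pos'],'F',st['wrist_force'],'T',st['ft_torque'],'w',st['width'],'ff',st['finger_force'])
R=np.array(st['orientation']); print('lat along tool x from stone', R[:,0]@(st['ee_pos']-[.5232,-.054,0]), 'tilt',R[:,2])
s=snap('side'); p=st['ee_pos']; I=s['img']; h=cv2.cvtColor(I,cv2.COLOR_RGB2HSV)
# orange handle axis in side view is along view dir; report bbox, and foot white
c=mask(I,(3,150,120),(18,255,255),(320,150,380,260)); print('orange bbox',cv2.boundingRect(c))
E
python3 st.py; python3 -m crank '[0.008,0,0,0,255,0.016,0,0.001,0,255,0.016,0,0.001,0,255]'>/dev/null; python3 st.py; python3 -m crank '[0.008,0,0,0,255,0.016,0,0.002,0,255,0.016,0,0.002,0,255]'>/dev/null; python3 st.py
```

```text
15.7 pos [ 0.5234 -0.0553  0.1813] F [-0.7363 -0.2232  1.9066] T [ 0.0291  0.2803 -0.0466] w 0.249388725900111 ff 59.564732909202576
lat along tool x from stone -0.0013348219967011844 tilt [ 0.0005 -0.0002 -1.    ]
orange bbox (348, 201, 10, 22)
16.05 pos [ 0.5226 -0.0498  0.1812] F [-0.4154 -3.6637  4.5442] T [-1.2595  0.1054  0.0057] w 0.25040576335879594 ff 59.66117441654205
lat along tool x from stone 0.003875105829534069 tilt [ 0.0015 -0.0019 -1.    ]
orange bbox (348, 202, 10, 22)
16.4 pos [ 0.5218 -0.043   0.1807] F [-1.9664 -4.141   9.5722] T [-1.3435  0.3233 -0.0557] w 0.24678045021350536 ff 60.23821234703064
lat along tool x from stone 0.010790936618291832 tilt [ 0.0019 -0.0014 -1.    ]
orange bbox (347, 204, 10, 21)
```

```bash
cat > tilt.py <<'E'
from h import *
s=snap('side'); st=ctrl.read_state(); p=np.array(st['ee_pos']); R=np.array(st['orientation']); I=s['img'].astype(int)
ey=R[:,0]*[1,1,0]; ex=R[:,1]*[1,1,0]; ez=np.array([0,0,1.])
def pt(th,x,y,z):  # gauge-frame point, gauge pivoting about TCP point (y=-.001,z=.1318)
    n=ez*np.cos(th)+ey*np.sin(th); t=ey*np.cos(th)-ez*np.sin(th)
    return p+ex*x+t*(y+.001)+n*(z-.1318)
for th in (0,.05,.1,.2,.3,.38,.45):
    a=[proj(s,pt(th,.0,.032,z)) for z in(0,.008)]; h=proj(s,pt(th,0,.011,.008)); print(th,'end bot',a[0],'end top',a[1],'foot bottom z',pt(th,0,.032,0)[2])
u=int(round(proj(s,pt(.2,0,.032,.004))[0])); v=int(proj(s,pt(.1,0,.032,.0))[1])
for c in (u-3,u,u+3): print('col',c,'rows from',v-14,[(int(q.sum()),int(q[2]-q[0])) for q in I[v-14:v+12,c]])
E
python3 tilt.py
```

```text
0 end bot [345.8866 269.1742] end top [346.0599 266.2973] foot bottom z 0.0489284271473934
0.05 end bot [346.3764 268.171 ] end top [346.5189 265.4021] foot bottom z 0.04744383024140447
0.1 end bot [346.873  267.0459] end top [346.985  264.3894] foot bottom z 0.04629237541440426
0.2 end bot [347.882  264.4476] end top [347.9341 262.0274] foot bottom z 0.044999564271680725
0.3 end bot [348.9043 261.4157] end top [348.8983 259.245 ] foot bottom z 0.04506291106081431
0.38 end bot [349.726  258.7031] end top [349.675  256.7397] foot bottom z 0.04609005268778092
0.45 end bot [350.4442 256.1366] end top [350.3551 254.3593] foot bottom z 0.04769563643163999
col 345 rows from 253 [(90, -1), (85, -3), (84, 0), (84, 0), (94, -1), (116, -2), (151, -6), (221, -9), (342, -18), (492, -24), (597, -29), (638, -23), (637, -22), (584, -26), (476, -23), (383, -22), (367, -25), (387, -28), (417, -26), (497, -31), (595, -35), (641, -31), (654, -30), (657, -30), (659, -28), (659, -28)]
col 348 rows from 253 [(87, -2), (86, -2), (85, -2), (78, -1), (91, 0), (80, 0), (90, 0), (136, -3), (239, -11), (360, -17), (455, -21), (542, -25), (606, -27), (587, -27), (489, -24), (397, -22), (381, -26), (388, -27), (382, -27), (429, -28), (542, -33), (627, -33), (652, -29), (656, -28), (656, -30), (658, -29)]
col 351 rows from 253 [(317, -13), (302, -13), (280, -13), (269, -12), (252, -10), (210, -8), (170, -5), (167, -7), (257, -11), (403, -19), (532, -26), (610, -27), (644, -21), (630, -23), (552, -25), (439, -20), (370, -21), (361, -25), (369, -26), (414, -27), (512, -31), (610, -33), (645, -30), (655, -29), (657, -28), (657, -30)]
```

Lower edge of the foot end is at row ~267, matching the tilt of about 0.1 rad expected for this TCP shift, so the gauge rolls with the foot on the hump. I'll continue along the rolling arc.

```bash
python3 -m crank '[0.012,0,0.0005,0,255,0.024,0,0.0015,0,255,0.035,0,0.003,0,255,0.035,0,0.003,0,255]'>/dev/null; python3 st.py; python3 tilt.py
```

```text
16.9 pos [ 0.5191 -0.028   0.1789] F [ 0.8522 -1.8524  6.2127] T [-0.7848 -0.2128 -0.0314] w 0.2516191935139008 ff 59.70259130001068
lat along tool x from stone 0.026346253376193583 tilt [ 0.0013  0.0003 -1.    ]
orange bbox (346, 207, 10, 22)
0 end bot [344.6788 273.406 ] end top [344.8494 270.5136] foot bottom z 0.04709306523785958
0.05 end bot [345.1784 272.3672] end top [345.3178 269.5852] foot bottom z 0.045608468331870655
0.1 end bot [345.6847 271.206 ] end top [345.7931 268.5387] foot bottom z 0.04445701350487044
0.2 end bot [346.7123 268.5345] end top [346.76   266.1081] foot bottom z 0.04316420236214691
0.3 end bot [347.7524 265.4287] end top [347.7412 263.2562] foot bottom z 0.04322754915128049
0.38 end bot [348.5876 262.6569] end top [348.5308 260.695 ] foot bottom z 0.044254690778247105
0.45 end bot [349.317  260.0388] end top [349.2216 258.2658] foot bottom z 0.04586027452210617
col 344 rows from 257 [(85, 1), (74, 0), (78, -1), (92, -3), (146, -5), (234, -10), (367, -18), (507, -26), (602, -29), (632, -25), (631, -25), (588, -28), (492, -23), (398, -22), (413, -25), (522, -31), (609, -34), (647, -29), (656, -28), (657, -28), (658, -29), (659, -28), (659, -28), (658, -29), (662, -28), (659, -28)]
col 347 rows from 257 [(92, -1), (83, 0), (86, 0), (79, -2), (81, 0), (123, -4), (226, -10), (353, -15), (440, -19), (531, -23), (609, -24), (611, -25), (526, -25), (421, -24), (388, -25), (445, -29), (551, -35), (631, -32), (652, -29), (658, -29), (660, -28), (659, -28), (660, -28), (659, -28), (659, -28), (662, -28)]
col 350 rows from 257 [(287, -13), (266, -11), (232, -10), (202, -7), (170, -7), (156, -6), (234, -10), (390, -19), (534, -26), (619, -27), (646, -23), (633, -24), (570, -27), (469, -24), (386, -22), (417, -26), (532, -30), (625, -30), (650, -28), (656, -28), (658, -29), (659, -28), (660, -27), (659, -28), (658, -29), (662, -28)]
```

```bash
python3 -m crank '[0.01,0,0.0015,0,255,0.02,0,0.0035,0,255,0.029,0,0.0055,0,255,0.029,0,0.0055,0,255]'>/dev/null; python3 st.py|head -2;  python3 -m crank '[0.008,0,0.002,0,255,0.017,0,0.0045,0,255,0.025,0,0.007,0,255,0.025,0,0.007,0,255,0.025,0,0.007,0,255]'>/dev/null; python3 st.py; python3 tilt.py
```

```text
17.4 pos [ 0.5172 -0.0169  0.1766] F [ 0.76   -1.6125  4.6418] T [-0.8537 -0.2263 -0.0678] w 0.24790054162299002 ff 59.75806474685669
lat along tool x from stone 0.03762975275045368 tilt [ 0.0011  0.0003 -1.    ]
17.95 pos [ 0.5154 -0.007   0.1738] F [ 0.6653 -1.9051  5.2101] T [-0.7479 -0.1944 -0.0336] w 0.2506405739482755 ff 59.60171699523926
lat along tool x from stone 0.047747346040915115 tilt [ 0.0009  0.0006 -1.    ]
orange bbox (344, 213, 11, 22)
0 end bot [342.8812 280.4703] end top [343.0475 277.5628] foot bottom z 0.041986462287309206
0.05 end bot [343.3991 279.3753] end top [343.5332 276.5818] foot bottom z 0.04050186538132028
0.1 end bot [343.9234 278.1575] end top [344.0256 275.4823] foot bottom z 0.039350410554320064
0.2 end bot [344.986  275.3724] end top [345.0257 272.9449] foot bottom z 0.03805759941159653
0.3 end bot [346.0594 272.1533] end top [346.0389 269.986 ] foot bottom z 0.038120946200730116
0.38 end bot [346.9201 269.2917] end top [346.8529 267.3399] foot bottom z 0.03914808782769673
0.45 end bot [347.6708 266.5961] end top [347.5642 264.837 ] foot bottom z 
[... 317 characters left out ...]
, (508, -59), (398, -78), (342, -92)]
col 345 rows from 264 [(75, 0), (129, -6), (273, -14), (442, -23), (525, -26), (548, -27), (589, -28), (615, -27), (599, -30), (606, -31), (638, -31), (654, -30), (659, -28), (660, -28), (662, -28), (662, -28), (662, -28), (661, -29), (664, -27), (667, -25), (676, -21), (670, -23), (639, -32), (561, -51), (433, -69), (357, -89)]
col 348 rows from 264 [(125, -3), (121, -3), (203, -9), (346, -17), (492, -24), (588, -30), (636, -26), (647, -23), (619, -25), (575, -30), (594, -33), (636, -32), (657, -28), (658, -29), (662, -28), (662, -28), (661, -29), (662, -28), (664, -27), (667, -25), (678, -20), (678, -20), (654, -28), (600, -42), (499, -59), (399, -79)]
```

Position and height match about 0.38 rad if it rolled without slipping, but the foot edge in the image leaves 0.32–0.38 open. I'll lift it, holding the tilt in the grip, turn the dial to the camera, and read the pointer against the mark directly.

```bash
python3 -m crank '[0,0,-0.05,0,255,0,0,-0.12,0,255,0,0,-0.2,0,255,0,0,-0.2,0.09,255,0,0,-0.2,0.18,255]' >/dev/null; python3 go.py 0.42 0.33 0.25 -68
```

```text
pos [ 0.5145 -0.0065  0.2535] yaw -6.079460918175615 tilt [-0.0004  0.0017 -1.    ] clk 18.55 w 0.2494564763711244 F [ 0.2836 -0.1518 -3.0418] ff 59.35682237148285 j7 -0.2992837388510174
ROW [0.8114, -0.3241, 0.0102, 0.7205]
```

```bash
python3 -m crank '[0.1,-0.04,0,0.09,255,0.2,-0.08,0,0.18,255,0.3,-0.12,0,0.27,255,0.41,-0.16,0,0.36,255,0.5,-0.2,0,0.45,255]' >/dev/null; python3 go.py 0.42 0.33 0.25 -68
```

```text
pos [0.4539 0.2014 0.2525] yaw -44.55064697202361 tilt [-0.0025  0.001  -1.    ] clk 19.05 w 0.2539606339557081 F [ 0.8524 -0.0767 -2.8079] ff 59.4641250371933 j7 -1.3932806991260054
ROW [0.1697, -0.2859, 0.0069, 0.2728]
```

```bash
python3 -m crank '[0.06,-0.1,0,0.09,255,0.12,-0.2,0,0.18,255,0.17,-0.286,0,0.273,255,0.17,-0.286,0,0.273,255,0.17,-0.286,0,0.273,255]' >/dev/null; python3 -m crank '[0,0,0,0,255,0,0,0,0,255,0,0,0,0,255,0,0,0,0,255,0,0,0,0,255]' >/dev/null; cat > dial2.py <<'E'
from h import *
import sys
s=snap('side'); st=ctrl.read_state(); R=np.array(st['orientation']); p=np.array(st['ee_pos'])
n=R[:,1]; t=R[:,0]; q=p-n*.0115; print('pos',p,'clk',st['clock'])
# rectify dial plane: 0.25 mm/px, x right = gauge-plane -t (viewer's right), y down, centred 74 mm below the TCP, looking 60 mm round
N=480; g=(np.arange(N)-N/2)*.00025; X,Y=np.meshgrid(g,g)
P=q[:,None,None]+ -t[:,None,None]*X + np.array([0,0,-1.])[:,None,None]*(Y+.072)
Q=np.einsum('ij,jkl->ikl',s['R'].T,P-s['eye'][:,None,None]); U=s['cx']+s['f']*Q[0]/Q[2]; V=s['cy']+s['f']*Q[1]/Q[2]
W=cv2.remap(np.ascontiguousarray(s['img']),U.astype(np.float32),V.astype(np.float32),cv2.INTER_CUBIC); save(W,sys.argv[1])
h=cv2.cvtColor(W,cv2.COLOR_RGB2HSV)
m=cv2.inRange(h,(0,150,130),(6,255,255))|cv2.inRange(h,(170,120,130),(180,255,255)); w=cv2.moments(m,True); mk=np.array([w['m10'],w['m01']])/w['m00']
a=cv2.inRange(h,(12,110,130),(22,255,255)); c=max(cv2.findContours(a,0,1)[0],key=cv2.contourArea); w=cv2.moments(c); bob=np.array([w['m10'],w['m01']])/w['m00']
# dial: biggest pale region -> ellipse
k=((W.astype(int).sum(2)>560).astype(np.uint8)*255); cc,_=cv2.findContours(k,0,1)
print('mark mm',mk*.25-60,'bob mm',bob*.25-60)
b=cv2.inRange(h,(0,0,0),(180,255,75)); print('black rim area',cv2.countNonZero(b))
c=cv2.inRange(h,(3,170,120),(14,255,255)); cs=cv2.findContours(c,0,1)[0]
for x in cs:
    if cv2.contourArea(x)>600: r=cv2.minAreaRect(x); print('orange rect mm',np.array(r[0])*.25-60,np.array(r[1])*.25,r[2])
f=((h[:,:,1]<22)&(h[:,:,2]>185)).astype(np.uint8)*255; cs=cv2.findContours(f,0,1)[0]
for x in cs:
    if cv2.contourArea(x)>400: r=cv2.minAreaRect(x); print('whitish rect mm',np.array(r[0])*.25-60,np.array(r[1])*.25,r[2])
E
python3 dial2.py d1.png
```

```text
pos [0.4217 0.327  0.2536] clk 20.1
mark mm [11.7467 37.1869] bob mm [17.7974 23.2201]
black rim area 10872
```

Read numerically: the pointer bob hangs at x=17.8 mm and the mark is at 11.7 mm, so the pointer is about 0.155 rad short (tilt about 0.24). The foot slid partway instead of rolling. I'll go back, land with the foot set back a little to allow for that drag, and rock further.

```bash
python3 go.py 0.519 -0.0292 0.25 9.5 | tail -1; python3 -m crank '[-0.05,0.09,0,-0.09,255,-0.1,0.17,0,-0.18,255,-0.15,0.26,0,-0.27,255,-0.19,0.34,0,-0.36,255,-0.23,0.42,0,-0.45,255]' >/dev/null;python3 go.py 0.519 -0.0292 0.22 9.5
```

```text
ROW [-0.1113, 0.9164, 0.0089, -0.8994]
pos [0.3997 0.1354 0.2537] yaw -28.784232738438618 tilt [ 0.0005  0.     -1.    ] clk 20.6 w 0.24920887047690285 F [ 0.3851 -0.4843 -2.8496] ff 60.31940460205078 j7 -1.0069601340050218
ROW [-0.2171, 0.4596, 0.0844, -0.4455]
```

```bash
python3 -m crank '[-0.04,0.09,0,-0.09,255,-0.09,0.19,0,-0.18,255,-0.13,0.28,0,-0.27,255,-0.18,0.38,0,-0.36,255,-0.217,0.46,0,-0.446,255]' >/dev/null;python3 -m crank '[0,0,0.08,0,255,0,0,0.08,0,255,0,0,0.08,0,255]' >/dev/null;python3 go.py 0.519 -0.0292 0.183 9.5;python3 - <<'E'
from h import *
st=ctrl.read_state(); s=snap('side'); p=np.array(st['ee_pos']);print(proj(s,p))
E
```

```text
pos [ 0.5179 -0.0279  0.2214] yaw 9.255431496706551 tilt [-0.0018  0.0005 -1.    ] clk 21.4 w 0.25243962051545493 F [ 0.735   0.2868 -2.658 ] ff 60.62839150428772 j7 0.0034109590107690127
ROW [-0.0038, 0.0024, 0.0959, -0.0028]
[351.9321 198.7552]
```

```bash
python3 -m crank '[-0.004,0.002,0.05,-0.003,255,-0.004,0.002,0.095,-0.003,255,-0.004,0.002,0.095,-0.003,255,-0.004,0.002,0.095,-0.003,255]' >/dev/null; python3 st.py|head -2; python3 -m crank '[0,0,0.004,0,255,0,0,0.004,0,255]' >/dev/null; python3 st.py|head -2; python3 -m crank '[0,0,0.003,0,255,0,0,0.003,0,255]' >/dev/null; python3 st.py|head -2; python3 tilt.py
```

```text
21.85 pos [ 0.5201 -0.0292  0.1847] F [-0.0423  0.191  -2.7214] T [ 0.0609 -0.0035 -0.0137] w 0.25203497450548784 ff 60.60520648956299
lat along tool x from stone 0.02497308878875578 tilt [ 0.0013  0.0001 -1.    ]
22.1 pos [ 0.52   -0.0297  0.1827] F [ 0.1575 -0.2052 -3.2706] T [ 0.0957  0.0002 -0.0003] w 0.251105230119903 ff 60.610588788986206
lat along tool x from stone 0.02440695070577668 tilt [ 0.0013 -0.0001 -1.    ]
22.35 pos [ 0.5195 -0.0299  0.1807] F [-0.4044  0.773  -2.7862] T [ 0.039  -0.0301 -0.0365] w 0.2517437008985889 ff 60.61115741729736
lat along tool x from stone 0.024408012477698204 tilt [-0.0001 -0.     -1.    ]
0 end bot [344.7607 272.3193] end top [344.9316 269.4245] foot bottom z 0.048907470401701736
0.05 end bot [345.2703 271.289 ] end top [345.4093 268.5041] foot bottom z 0.04742287349571281
0.1 end bot [345.7865 270.1361] end top [345.894  267.4655] foot bottom z 0.046271418668712594
0.2 end bot [346.8339 267.4807] end top [346.8796 265.0502] foot bottom z 0.04497860752598906
0.3 end bot [347.8936 264.3904] end top [347.8794 262.213 ] foot bottom z 0.0450419
[... 485 characters left out ...]
(659, -28), (659, -28), (658, -29), (659, -28)]
col 347 rows from 256 [(74, 0), (95, -3), (183, -8), (313, -14), (439, -20), (511, -25), (575, -27), (621, -24), (593, -24), (469, -18), (325, 0), (278, 7), (320, -10), (372, -23), (390, -28), (393, -28), (443, -30), (558, -35), (631, -32), (652, -29), (659, -28), (659, -28), (658, -29), (661, -27), (659, -28), (659, -28)]
col 350 rows from 256 [(149, -5), (130, -3), (143, -5), (267, -13), (433, -21), (559, -29), (623, -27), (648, -22), (617, -25), (514, -20), (388, -6), (303, 7), (305, -2), (347, -19), (370, -25), (373, -25), (423, -26), (536, -31), (624, -30), (652, -29), (656, -28), (657, -29), (658, -29), (660, -28), (658, -29), (658, -29)]
```

```bash
python3 -m crank '[0,0,0.0035,0,255,0.01,0,0.005,0,255,0.02,0,0.007,0,255,0.03,0,0.0095,0,255,0.039,0,0.012,0,255]' >/dev/null; python3 -m crank '[0,0,0,0,255]' >/dev/null; python3 st.py|head -2; python3 tilt.py
```

```text
23.05 pos [ 0.5167 -0.0135  0.1757] F [ 0.3333 -0.4322 -3.6983] T [0.0832 0.0155 0.0386] w 0.2496101891791131 ff 60.60332536697388
lat along tool x from stone 0.041064599169583854 tilt [-0.0005  0.0004 -1.    ]
0 end bot [343.375  277.8504] end top [343.5423 274.9475] foot bottom z 0.0440475460988895
0.05 end bot [343.8966 276.7775] end top [344.0315 273.9872] foot bottom z 0.04256294919290057
0.1 end bot [344.4246 275.5818] end top [344.5274 272.9085] foot bottom z 0.04141149436590036
0.2 end bot [345.4949 272.841 ] end top [345.5348 270.4128] foot bottom z 0.040118683223176826
0.3 end bot [346.5763 269.6659] end top [346.5554 267.4954] foot bottom z 0.04018203001231041
0.38 end bot [347.4434 266.839 ] end top [347.3755 264.8821] foot bottom z 0.04120917163927702
0.45 end bot [348.1997 264.1732] end top [348.0921 262.4077] foot bottom z 0.04281475538313609
col 343 rows from 261 [(98, 0), (148, -5), (271, -13), (419, -21), (559, -29), (632, -27), (656, -22), (652, -21), (608, -26), (499, -24), (442, -24), (535, -30), (625, -30), (653, -29), (657, -28), (660, -28), (661, -27), (658, -29), (660, -29), (662, -28), (662, -28), (665, -26), (671, -24), (674, -22), (658, -27), (616, -39)]
col 346 rows from 261 [(77, -1), (76, 0), (123, -6), (250, -11), (386, -19), (468, -22), (524, -23), (589, -24), (607, -25), (532, -24), (452, -24), (474, -28), (570, -35), (637, -32), (654, -30), (658, -29), (659, -28), (659, -28), (659, -28), (663, -27), (659, -28), (662, -28), (667, -25), (678, -20), (675, -20), (646, -30)]
col 349 rows from 261 [(174, -6), (165, -6), (165, -6), (236, -12), (387, -19), (529, -27), (610, -28), (640, -25), (639, -24), (590, -27), (488, -24), (444, -25), (540, -30), (630, -30), (654, -28), (657, -28), (659, -28), (659, -28), (662, -28), (660, -29), (661, -29), (662, -28), (669, -25), (674, -22), (673, -23), (656, -28)]
```

```bash
python3 -m crank '[0,0,-0.012,0,255,-0.025,0,-0.012,0,255,-0.045,0,-0.012,0,255,-0.045,0,-0.01,0,255,-0.045,0,-0.01,0,255]' >/dev/null; python3 st.py|head -2; for i in 1 2 ; do :; done; python3 -m crank '[0,0,0.003,0,255,0,0,0.003,0,255]' >/dev/null; python3 st.py|head -1; python3 -m crank '[0,0,0.003,0,255,0,0,0.003,0,255]' >/dev/null; python3 st.py|head -1
```

```text
23.65 pos [ 0.5205 -0.0334  0.1803] F [-0.2427 -2.3534  1.5565] T [-0.71    0.0837  0.0043] w 0.2485833560162323 ff 61.23234987258911
lat along tool x from stone 0.02056458229912826 tilt [ 0.001  -0.0008 -1.    ]
23.9 pos [ 0.5206 -0.0326  0.1801] F [-3.2965 -1.2125 11.523 ] T [-0.6511  0.9149 -0.0339] w 0.2535377438093719 ff 62.69275188446045
24.15 pos [ 0.5208 -0.0325  0.18  ] F [-5.0593 -1.3531 23.2732] T [-0.7349  1.9076 -0.088 ] w 0.24881411438574538 ff 64.08014059066772
```

```bash
python3 -m crank '[0,0,-0.0045,0,255,0.01,0,-0.0035,0,255,0.02,0,-0.002,0,255,0.031,0,0.0,0,255,0.031,0,0.0,0,255]' >/dev/null; python3 st.py|head -2; python3 tilt.py
```

```text
24.7 pos [ 0.5172 -0.0186  0.1768] F [ 0.0369  0.1951 -1.7792] T [0.0773 0.0161 0.0111] w 0.2534175350249763 ff 60.70093631744385
lat along tool x from stone 0.036063337789406825 tilt [-0.0014  0.0008 -1.    ]
0 end bot [343.9455 276.1319] end top [344.1144 273.2326] foot bottom z 0.04530180114471169
0.05 end bot [344.4611 275.0725] end top [344.5978 272.285 ] foot bottom z 0.04381720423872276
0.1 end bot [344.9832 273.8905] end top [345.0881 271.2191] foot bottom z 0.04266574941172255
0.2 end bot [346.0419 271.1771] end top [346.0845 268.7491] foot bottom z 0.041372938268999015
0.3 end bot [347.1122 268.0293] end top [347.0945 265.8575] foot bottom z 0.0414362850581326
0.38 end bot [347.9708 265.224 ] end top [347.9064 263.2647] foot bottom z 0.04246342668509921
0.45 end bot [348.72   262.5769] end top [348.6162 260.8079] foot bottom z 0.04406901042895828
col 343 rows from 259 [(105, -3), (171, -8), (290, -15), (443, -23), (568, -29), (636, -26), (656, -22), (653, -22), (623, -26), (529, -26), (430, -24), (391, -25), (425, -27), (538, -30), (626, -31), (653, -28), (660, -28), (659, -28), (659, -28), (659, -28), (661, -29), (659, -28), (662, -28), (664, -27), (673, -23), (674, -22)]
col 346 rows from 259 [(78, 3), (89, 0), (106, -3), (220, -10), (363, -18), (469, -23), (527, -25), (577, -28), (609, -27), (585, -27), (486, -23), (398, -22), (390, -26), (469, -30), (574, -35), (635, -33), (654, -30), (658, -29), (658, -29), (659, -28), (660, -27), (660, -29), (661, -28), (661, -29), (668, -24), (677, -20)]
col 349 rows from 259 [(142, -5), (124, -4), (114, -4), (152, -7), (294, -14), (453, -22), (557, -27), (617, -26), (645, -22), (616, -25), (508, -24), (407, -23), (375, -23), (428, -27), (544, -32), (629, -31), (656, -28), (658, -29), (658, -29), (660, -28), (659, -28), (662, -28), (660, -29), (664, -27), (664, -27), (674, -22)]
```

```bash
python3 -m crank '[0,0,-0.013,0,255,-0.02,0,-0.013,0,255,-0.04,0,-0.013,0,255,-0.04,0,-0.011,0,255,-0.04,0,-0.0085,0,255]' >/dev/null; python3 st.py|head -2;  python3 -m crank '[0,0,0.0015,0,255,0,0,0.0025,0,255]' >/dev/null; python3 st.py|head -2
```

```text
25.3 pos [ 0.5206 -0.0364  0.1809] F [-0.9557  0.2598  8.0082] T [-0.2662  0.4104 -0.0285] w 0.24954420870696972 ff 62.08163380622864
lat along tool x from stone 0.017808289714924513 tilt [ 0.     -0.0001 -1.    ]
25.55 pos [ 0.5208 -0.0356  0.1807] F [-2.5615 -0.949  10.9566] T [-0.2128  0.9659 -0.0699] w 0.25169651052046293 ff 62.328819036483765
lat along tool x from stone 0.018497494054655346 tilt [ 0.0004 -0.0003 -1.    ]
```

```bash
python3 -m crank '[0.007,0,0.001,0,255,0.014,0,0.002,0,255,0.02,0,0.003,0,255]' >/dev/null; python3 st.py|head -2;  python3 -m crank '[0.007,0,0.001,0,255,0.014,0,0.0025,0,255,0.02,0,0.004,0,255]' >/dev/null; python3 st.py|head -2; python3 tilt.py
```

```text
25.9 pos [ 0.5196 -0.0275  0.1789] F [ 0.1547  0.1437 -0.5298] T [-0.0531 -0.174  -0.0331] w 0.2527067809986259 ff 61.10540986061096
lat along tool x from stone 0.02673603809853841 tilt [ 0.001   0.0001 -1.    ]
26.25 pos [ 0.5178 -0.0198  0.177 ] F [-0.2813 -1.0055 -0.2015] T [-0.3044 -0.1494 -0.0314] w 0.24918694908249608 ff 61.024696826934814
lat along tool x from stone 0.03463109433507378 tilt [-0.0002 -0.0001 -1.    ]
0 end bot [343.8735 276.2831] end top [344.0422 273.3841] foot bottom z 0.04504933077818568
0.05 end bot [344.3895 275.2227] end top [344.526  272.4356] foot bottom z 0.043564733872196754
0.1 end bot [344.912  274.0398] end top [345.0166 271.3688] foot bottom z 0.04241327904519654
0.2 end bot [345.9714 271.3245] end top [346.0137 268.897 ] foot bottom z 0.04112046790247301
0.3 end bot [347.0424 268.1749] end top [347.0243 266.0038] foot bottom z 0.04118381469160659
0.38 end bot [347.9015 265.3683] end top [347.8368 263.4097] foot bottom z 0.0422109563185732
0.45 end bot [348.6512 262.7201] end top [348.547  260.9519] foot bottom z 0.04381654006243227
col 343 rows f
[... 282 characters left out ...]
, (674, -22), (674, -22), (658, -27)]
col 346 rows from 260 [(77, 0), (117, -4), (248, -13), (398, -20), (504, -24), (540, -26), (583, -28), (608, -26), (570, -25), (479, -22), (389, -24), (393, -24), (471, -31), (577, -35), (636, -32), (654, -30), (656, -29), (659, -28), (658, -29), (660, -29), (659, -28), (662, -28), (662, -28), (668, -24), (676, -21), (678, -20)]
col 349 rows from 260 [(130, -4), (117, -4), (170, -7), (310, -15), (472, -23), (579, -30), (631, -26), (646, -23), (610, -27), (505, -24), (400, -24), (372, -24), (421, -27), (542, -31), (631, -30), (652, -29), (656, -28), (659, -28), (659, -28), (659, -28), (659, -28), (662, -28), (663, -27), (665, -26), (673, -23), (674, -22)]
```

```bash
python3 -m crank '[0,0,0.003,0,255,0.007,0,0.005,0,255,0.014,0,0.007,0,255,0.014,0,0.007,0,255]' >/dev/null; python3 st.py|head -2;  python3 tilt.py | tail -3
```

```text
26.75 pos [ 0.5175 -0.0151  0.1756] F [-3.2143 -1.5475 12.9125] T [-0.9189  0.7726 -0.102 ] w 0.25149029242242543 ff 62.55141735076904
lat along tool x from stone 0.039062316363000345 tilt [ 0.0009 -0.0015 -1.    ]
col 342 rows from 261 [(224, -8), (367, -17), (522, -26), (620, -26), (652, -23), (650, -22), (617, -26), (523, -26), (422, -23), (376, -25), (430, -27), (544, -32), (629, -31), (654, -30), (658, -29), (658, -29), (660, -27), (659, -28), (662, -28), (662, -28), (662, -28), (668, -24), (676, -21), (675, -20), (655, -28), (603, -42)]
col 345 rows from 261 [(94, -2), (191, -9), (354, -16), (511, -25), (606, -29), (635, -25), (639, -24), (596, -28), (488, -24), (396, -24), (406, -27), (499, -30), (598, -35), (645, -30), (656, -30), (658, -29), (659, -28), (659, -28), (659, -28), (659, -28), (662, -28), (661, -29), (669, -25), (676, -21), (672, -22), (639, -32)]
col 348 rows from 261 [(87, -2), (124, -3), (238, -11), (378, -18), (479, -23), (558, -25), (609, -26), (602, -26), (511, -24), (411, -23), (381, -24), (430, -29), (543, -34), (631, -32), (652, -29), (658, -29), (659, -28), (662, -28), (662, -28), (661, -27), (662, -28), (662, -28), (667, -25), (677, -20), (677, -20), (653, -29)]
```

```bash
python3 -m crank '[0,0,-0.008,0,255,-0.01,0,-0.012,0,255,-0.021,0,-0.012,0,255,-0.021,0,-0.008,0,255,-0.021,0,-0.0065,0,255]' >/dev/null; python3 st.py|head -2; python3 -m crank '[0.005,0,0.0014,0,255,0.01,0,0.0028,0,255,0.015,0,0.0042,0,255]' >/dev/null; python3 st.py|head -2;  python3 tilt.py | sed -n '5,8p;9p'
```

```text
27.35 pos [ 0.5186 -0.0234  0.1779] F [-4.3164 -0.4178 14.5888] T [-0.6455  1.3749 -0.148 ] w 0.24921137099727714 ff 62.83047437667847
lat along tool x from stone 0.030814784553228954 tilt [ 0.0001 -0.0009 -1.    ]
27.7 pos [ 0.5179 -0.0183  0.1767] F [-4.0528 -2.8955 14.5211] T [-1.3515  1.2996 -0.1233] w 0.2481901738095639 ff 62.510865926742554
lat along tool x from stone 0.035680976094325294 tilt [ 0.0009 -0.0022 -1.    ]
0.3 end bot [346.7605 268.5694] end top [346.7395 266.3983] foot bottom z 0.04087331561969615
0.38 end bot [347.6286 265.7584] end top [347.5606 263.8001] foot bottom z 0.04190045724666276
0.45 end bot [348.3859 263.1065] end top [348.2781 261.3387] foot bottom z 0.04350604099052183
col 343 rows from 260 [(366, -16), (525, -26), (630, -26), (657, -23), (655, -22), (604, -28), (485, -23), (386, -16), (376, -21), (384, -26), (381, -26), (431, -27), (540, -30), (626, -31), (651, -30), (658, -29), (656, -29), (659, -28), (660, -27), (659, -28), (661, -27), (662, -28), (664, -27), (672, -23), (672, -23), (657, -28)]
col 346 rows from 260 [(225, -11), (382, -18), (520, -27), (601, -30), (633, -26), (622, -26), (550, -24), (436, -16), (373, -17), (378, -24), (390, -28), (404, -28), (472, -30), (569, -36), (636, -33), (654, -30), (658, -29), (658, -29), (659, -28), (659, -28), (662, -28), (660, -28), (659, -28), (666, -25), (678, -20), (675, -20)]
```

```bash
python3 -m crank '[0.004,0,0.001,0,255,0.008,0,0.0022,0,255,0.012,0,0.0035,0,255,0.012,0,0.0035,0,255]' >/dev/null; python3 st.py|head -2;  python3 tilt.py | sed -n '5,8p;9p'
```

```text
28.2 pos [ 0.5174 -0.013   0.1751] F [-1.9032 -2.3408 11.1785] T [-0.9536  0.647  -0.079 ] w 0.2475386530368438 ff 62.28473782539368
lat along tool x from stone 0.04111535272462606 tilt [ 0.0015 -0.0015 -1.    ]
0.3 end bot [346.1757 270.1809] end top [346.1516 268.0118] foot bottom z 0.03943795753234525
0.38 end bot [347.051  267.3493] end top [346.9795 265.3941] foot bottom z 0.04046509915931186
0.45 end bot [347.8142 264.6796] end top [347.7027 262.9159] foot bottom z 0.042070682903170925
col 342 rows from 262 [(518, -25), (622, -27), (651, -23), (639, -24), (576, -27), (471, -23), (401, -24), (383, -27), (382, -27), (437, -27), (544, -32), (630, -31), (654, -28), (656, -29), (658, -29), (659, -28), (659, -28), (662, -28), (661, -29), (662, -28), (669, -25), (678, -20), (675, -20), (655, -28), (605, -41), (504, -58)]
col 345 rows from 262 [(434, -21), (573, -28), (644, -24), (657, -21), (614, -26), (507, -25), (410, -24), (384, -26), (392, -27), (413, -27), (504, -31), (596, -34), (642, -32), (655, -29), (654, -30), (662, -28), (659, -28), (662, -28), (661, -29), (658, -29), (664, -27), (666, -25), (675, -21), (671, -22), (638, -33), (556, -50)]
```

```bash
python3 -m crank '[0.006,0,0.002,0,255,0.012,0,0.004,0,255,0.017,0,0.006,0,255,0.017,0,0.006,0,255]' >/dev/null; python3 st.py|head -2;  python3 tilt.py | sed -n '5,8p;9p'
```

```text
28.7 pos [ 0.5163 -0.0059  0.1728] F [-2.9945 -1.2293 13.1782] T [-0.8371  0.879  -0.131 ] w 0.2503635869087757 ff 62.351778745651245
lat along tool x from stone 0.04834492153143896 tilt [ 0.0014 -0.0012 -1.    ]
0.3 end bot [345.5579 272.649 ] end top [345.5306 270.4836] foot bottom z 0.03712615291712329
0.38 end bot [346.4407 269.7862] end top [346.3658 267.8363] foot bottom z 0.0381532945440899
0.45 end bot [347.2103 267.0897] end top [347.095  265.3325] foot bottom z 0.03975887828794897
col 341 rows from 264 [(595, -28), (609, -27), (552, -26), (448, -24), (386, -24), (377, -27), (385, -28), (443, -29), (556, -34), (634, -32), (654, -30), (658, -29), (657, -30), (659, -28), (661, -27), (661, -29), (662, -28), (663, -27), (669, -24), (681, -20), (680, -19), (651, -28), (596, -44), (492, -61), (388, -80), (339, -91)]
col 344 rows from 264 [(591, -30), (646, -25), (621, -26), (532, -28), (435, -25), (393, -28), (381, -28), (425, -27), (519, -31), (611, -33), (650, -29), (659, -28), (659, -28), (658, -29), (662, -28), (663, -27), (662, -28), (663, -27), (664, -27), (669, -25), (673, -23), (666, -25), (630, -36), (544, -53), (425, -72), (356, -91)]
```

Edge-based tilt is about 0.45 on a scale that reads roughly 0.03 high, near the target. I'll lift straight up and read the dial again.

```bash
python3 -m crank '[0,0,-0.012,0,255,0,0,-0.012,0,255]' >/dev/null; python3 st.py|head -2;  python3 tilt.py | sed -n '5,8p;9p'; python3 -m crank '[0,0,-0.06,0,255,0,0,-0.12,0.0,255,0,0,-0.19,0.09,255,0,0,-0.19,0.18,255,0,0,-0.19,0.27,255]' >/dev/null; python3 go.py 0.42 0.33 0.25 -68
```

```text
29.0 pos [ 0.5156 -0.0054  0.1764] F [-0.4028  0.19   -3.2154] T [0.0618 0.0237 0.0264] w 0.2513730105973412 ff 60.22565960884094
lat along tool x from stone 0.049223555519959786 tilt [ 0.0004  0.0002 -1.    ]
0.3 end bot [345.9262 271.776 ] end top [345.9013 269.6014] foot bottom z 0.040231317173312464
0.38 end bot [346.8062 268.9136] end top [346.7337 266.9546] foot bottom z 0.04125845880027908
0.45 end bot [347.5734 266.2166] end top [347.4606 264.4507] foot bottom z 0.04286404254413814
col 342 rows from 263 [(627, -26), (648, -24), (611, -28), (515, -25), (419, -22), (386, -25), (385, -26), (385, -26), (435, -27), (547, -32), (632, -31), (654, -30), (660, -28), (658, -29), (659, -28), (661, -27), (659, -28), (658, -29), (662, -28), (668, -26), (677, -20), (677, -20), (653, -29), (604, -42), (504, -58), (398, -78)]
col 345 rows from 263 [(549, -28), (640, -25), (648, -23), (596, -29), (471, -21), (375, -20), (374, -25), (387, -26), (418, -28), (501, -31), (597, -36), (644, -31), (658, -29), (658, -29), (659, -28), (659, -28), (659, -28), (659, -28), (659, -28), (662, -28), (670, -25), (676, -21), (671, -22), (639, -32), (557, -51), (434, -69)]
pos [ 0.5158 -0.0054  0.2527] yaw -14.039197864805915 tilt [ 0.0012  0.0001 -1.    ] clk 29.6 w 0.2520070668349266 F [ 0.0717  0.7689 -2.3546] ff 60.23115277290344 j7 -0.405856222426265
ROW [0.7554, -0.4357, 0.0066, 0.6279]
```

```bash
python3 -m crank '[0.11,-0.06,0,0.09,255,0.22,-0.12,0,0.18,255,0.33,-0.19,0,0.27,255,0.44,-0.25,0,0.36,255,0.55,-0.32,0,0.45,255]' >/dev/null; python3 -m crank '[0,0,0,0.09,255,0,0,0,0.14,255]'>/dev/null; python3 go.py 0.42 0.33 0.25 -68
```

```text
pos [0.4514 0.2135 0.2517] yaw -63.14997442573708 tilt [-0.0009 -0.     -1.    ] clk 30.3 w 0.25156888049892184 F [-0.1519 -1.1961 -3.0121] ff 60.421106815338135 j7 -1.702904328192251
ROW [0.0616, -0.2952, 0.0044, 0.0564]
```

```bash
python3 -m crank '[0.02,-0.1,0,0.05,255,0.04,-0.2,0,0.05,255,0.06,-0.295,0,0.05,255,0.06,-0.295,0,0.05,255]' >/dev/null; python3 -m crank '[0,0,0,0,255,0,0,0,0,255,0,0,0,0,255,0,0,0,0,255,0,0,0,0,255]' >/dev/null; python3 -m crank '[0,0,0,0,255,0,0,0,0,255,0,0,0,0,255]' >/dev/null; python3 dial2.py d2.png; python3 - <<'E'
import cv2,numpy as np
W=cv2.imread('pics/d2.png'); h=cv2.cvtColor(W,cv2.COLOR_BGR2HSV)
G=W.astype(int).sum(2)
# dark pointer pixels per row band (mm rows), columns within 10 mm of bob
for y in range(-24,48,3):
    r=int((y+60)*4); g=G[r:r+12].mean(0); c=np.arange(480)*.25-60; sel=(c>8)&(c<48); gg=g[sel]; b=np.median(gg); w=np.clip(b-40-gg,0,None); print(y,int(b),int(gg.min()),c[sel][gg.argmin()], round((w*c[sel]).sum()/max(w.sum(),1),2))
E
```

```text
pos [0.4204 0.3279 0.2523] clk 31.55
mark mm [26.7773 33.9375] bob mm [28.6215 19.5411]
black rim area 10720
-24 650 647 27.0 0.0
-21 650 648 25.5 0.0
-18 649 625 29.0 0.0
-15 650 527 28.75 28.67
-12 649 430 28.5 28.44
-9 649 417 28.5 28.4
-6 649 472 28.5 28.36
-3 649 517 27.0 28.05
0 648 510 28.5 28.3
3 649 466 28.5 28.61
6 649 433 28.75 28.74
9 648 422 28.75 28.6
12 648 428 28.5 28.32
15 647 460 28.5 28.46
18 648 464 30.0 28.56
21 647 472 29.0 28.57
24 637 459 28.5 28.47
27 618 397 28.25 28.14
30 590 297 28.0 27.78
33 574 269 27.75 27.21
36 565 377 28.0 28.18
39 531 435 47.75 44.14
42 470 387 31.0 33.51
45 526 333 30.75 31.81
```

```bash
python3 - <<'E'
import cv2,numpy as np
W=cv2.imread('pics/d2.png').astype(int); c=np.arange(480)*.25-60
for y in (31,32,33,34,35,36):
    r=int((y+60)*4); q=W[r:r+4].mean(0); red=q[:,2]-(q[:,0]+q[:,1])/2
    i=(c>=20)&(c<=36)&((c*2)%2==0); print(y,red[i].astype(int).tolist())
E
```

```text
31 [23, 25, 32, 43, 64, 85, 96, 90, 74, 64, 58, 57, 44, 31, 26, 25, 25]
32 [23, 26, 33, 46, 71, 96, 110, 103, 83, 69, 61, 61, 48, 33, 28, 27, 27]
33 [23, 27, 34, 46, 74, 101, 118, 111, 88, 72, 63, 62, 49, 35, 30, 27, 27]
34 [23, 26, 33, 47, 75, 104, 121, 114, 91, 72, 64, 62, 50, 36, 31, 27, 26]
35 [22, 26, 31, 46, 74, 101, 117, 110, 88, 70, 63, 60, 49, 37, 29, 25, 24]
36 [21, 24, 28, 43, 67, 92, 106, 99, 80, 65, 60, 56, 47, 36, 28, 23, 22]
```

Rectified reading: the pointer is steady at x≈28.4 mm and the mark spans about 24–31 mm (centre about 27.45), so it is about 0.024 rad short and already on the mark. I'll return, land, and add that last bit.

```bash
python3 -m crank '[-0.05,0.09,0,-0.09,255,-0.1,0.17,0,-0.18,255,-0.15,0.26,0,-0.27,255,-0.19,0.34,0,-0.36,255,-0.23,0.42,0,-0.45,255]' >/dev/null;python3 go.py 0.5154 -0.0077 0.22 9.5
```

```text
pos [0.3998 0.136  0.2524] yaw -28.41003417584373 tilt [ 0.0004  0.     -1.    ] clk 32.05 w 0.25367912978039964 F [-0.3952  0.0311 -2.8402] ff 60.888447761535645 j7 -0.9868113648220199
ROW [-0.1784, 0.4252, 0.0811, -0.4411]
```

```bash
python3 -m crank '[-0.03,0.08,0,-0.09,255,-0.07,0.17,0,-0.18,255,-0.1,0.25,0,-0.27,255,-0.14,0.34,0,-0.36,255,-0.178,0.425,0,-0.441,255]' >/dev/null;python3 -m crank '[0,0,0.08,0,255,0,0,0.08,0,255,0,0,0.08,0,255]' >/dev/null;python3 go.py 0.5154 -0.0077 0.178 9.5
```

```text
pos [ 0.5142 -0.0062  0.2201] yaw 9.19099543177901 tilt [-0.0019  0.0004 -1.    ] clk 32.85 w 0.2463489372936974 F [ 0.2982  0.6435 -2.5573] ff 61.04074001312256 j7 -0.013601308708511884
ROW [-0.0043, 0.0025, 0.1052, -0.0036]
```

```bash
python3 -m crank '[-0.005,0.0025,0.05,-0.003,255,-0.005,0.0025,0.1,-0.003,255,-0.005,0.0025,0.105,-0.003,255,-0.005,0.0025,0.105,-0.003,255]' >/dev/null; python3 st.py|head -2; python3 -m crank '[0,0,0.004,0,255,0,0,0.007,0,255,0,0,0.007,0,255]' >/dev/null; python3 st.py|head -2; python3 -m crank '[0,0,0.004,0,255,0,0,0.004,0,255]' >/dev/null; python3 st.py|head -2;python3 tilt.py | sed -n '5,8p;9p'
```

```text
33.25 pos [ 0.5164 -0.0078  0.1792] F [ 0.2248 -0.1951 -1.9089] T [ 0.1222  0.0004 -0.003 ] w 0.24960237474816196 ff 61.00953698158264
lat along tool x from stone 0.04673826756135803 tilt [ 0.0005  0.0002 -1.    ]
33.6 pos [ 0.5164 -0.0085  0.1758] F [-0.852  -0.5426 -1.68  ] T [0.0881 0.0374 0.0338] w 0.2489658849042499 ff 61.0117506980896
lat along tool x from stone 0.0459418869558592 tilt [ 0.0006 -0.     -1.    ]
33.85 pos [ 0.5163 -0.0085  0.1738] F [-0.8729  0.0539 -1.8365] T [0.0747 0.0007 0.0358] w 0.2510404200726499 ff 61.15934371948242
lat along tool x from stone 0.04599896106663655 tilt [ 0.0002  0.     -1.    ]
0.3 end bot [345.9234 271.7176] end top [345.8976 269.5501] foot bottom z 0.03817811455001249
0.38 end bot [346.8045 268.866 ] end top [346.7311 266.9135] foot bottom z 0.039205256176979106
0.45 end bot [347.5726 266.1791] end top [347.4589 264.4189] foot bottom z 0.04081083992083817
col 342 rows from 263 [(623, -26), (647, -24), (612, -27), (518, -25), (422, -21), (390, -24), (386, -27), (383, -27), (431, -27), (547, -32), (630, -31), (655, -29), (657, -30), (658, -29), (659, -28), (661, -27), (661, -29), (661, -27), (662, -28), (667, -25), (677, -20), (677, -20), (653, -29), (602, -41), (506, -59), (397, -77)]
col 345 rows from 263 [(551, -28), (640, -25), (653, -22), (598, -28), (475, -22), (387, -21), (376, -25), (388, -28), (413, -27), (500, -32), (598, -35), (646, -30), (655, -29), (657, -28), (660, -28), (663, -27), (662, -28), (659, -28), (662, -28), (663, -27), (668, -26), (677, -20), (671, -22), (641, -31), (556, -50), (430, -68)]
```

```bash
python3 -m crank '[0,0,0.002,0,255,0,0,0.003,0,255]' >/dev/null; python3 st.py|head -2; python3 -m crank '[0.001,0,0.002,0,255,0.006,0,0.004,0,255,0.01,0,0.006,0,255,0.01,0,0.006,0,255]' >/dev/null; python3 st.py|head -2; python3 tilt.py | sed -n '5,8p;9p'
```

```text
34.15 pos [ 0.5165 -0.0081  0.1736] F [-3.327   1.9346 11.1995] T [ 0.0294  1.0016 -0.0706] w 0.25105615185659047 ff 62.730631828308105
lat along tool x from stone 0.04638941097056523 tilt [ 0.0004  0.0002 -1.    ]
34.6 pos [ 0.5163 -0.0048  0.1724] F [-5.0132 -0.0247 18.8356] T [-0.7887  1.5177 -0.1959] w 0.2483192083386647 ff 63.87163996696472
lat along tool x from stone 0.049474372329486316 tilt [ 0.0015 -0.0012 -1.    ]
0.3 end bot [345.3555 273.0373] end top [345.3265 270.8725] foot bottom z 0.03674242806029018
0.38 end bot [346.2432 270.17  ] end top [346.1663 268.2209] foot bottom z 0.037769569687256796
0.45 end bot [347.0168 267.4697] end top [346.8995 265.7136] foot bottom z 0.03937515343111586
col 341 rows from 265 [(577, -28), (501, -24), (419, -23), (389, -26), (389, -27), (390, -26), (442, -28), (555, -33), (629, -33), (653, -29), (658, -29), (658, -29), (659, -28), (658, -29), (660, -29), (660, -28), (662, -28), (671, -24), (681, -20), (678, -20), (653, -29), (594, -44), (493, -60), (389, -79), (346, -91), (336, -95)]
col 344 rows from 265 [(647, -24), (597, -29), (471, -24), (385, -23), (374, -27), (382, -27), (421, -27), (523, -30), (613, -32), (648, -30), (656, -29), (658, -29), (662, -28), (662, -28), (662, -28), (659, -28), (661, -27), (662, -28), (671, -24), (671, -24), (667, -25), (628, -36), (542, -54), (427, -73), (351, -90), (336, -95)]
```

```bash
python3 -m crank '[0,0,-0.0015,0,255,0,0,-0.003,0,255,0,0,-0.003,0,255]' >/dev/null; python3 st.py|head -2; python3 tilt.py | sed -n '5,8p;9p'
```

```text
35.0 pos [ 0.5162 -0.0048  0.1724] F [-2.344  -0.8422  8.8757] T [-0.5016  0.4792 -0.0395] w 0.24685440289205912 ff 62.30562686920166
lat along tool x from stone 0.04958970294971316 tilt [ 0.0015 -0.0004 -1.    ]
0.3 end bot [345.3986 273.0435] end top [345.3698 270.8787] foot bottom z 0.03674500344321133
0.38 end bot [346.286  270.1762] end top [346.2094 268.2271] foot bottom z 0.03777214507017794
0.45 end bot [347.0595 267.4758] end top [346.9424 265.7197] foot bottom z 0.039377728814037005
col 341 rows from 265 [(597, -28), (536, -25), (447, -23), (397, -25), (383, -27), (387, -27), (446, -29), (555, -33), (632, -33), (655, -29), (657, -30), (663, -28), (658, -29), (658, -29), (662, -28), (662, -28), (662, -28), (668, -24), (679, -19), (679, -20), (651, -28), (594, -44), (492, -61), (392, -79), (339, -92), (336, -95)]
col 344 rows from 265 [(650, -24), (608, -28), (488, -25), (404, -26), (380, -26), (385, -26), (423, -28), (526, -30), (616, -32), (652, -29), (658, -29), (658, -29), (662, -28), (660, -28), (662, -28), (662, -28), (661, -29), (666, -27), (670, -25), (673, -23), (664, -25), (630, -34), (544, -54), (425, -72), (352, -90), (339, -95)]
```

```bash
python3 -m crank '[0,0,-0.001,0,255,0,0,-0.001,0,255,0,0,-0.001,0,255,0,0,-0.001,0,255,0,0,-0.001,0,255]' >/dev/null; python3 -m crank '[0,0,0,0,255,0,0,0,0,255,0,0,0,0,255,0,0,0,0,255,0,0,0,0,255]' >/dev/null; python3 -m crank '[0,0,0,0,255,0,0,0,0,255,0,0,0,0,255,0,0,0,0,255,0,0,0,0,255]' >/dev/null; python3 st.py|head -2; python3 tilt.py | sed -n '5,8p;9p'; python3 - <<'E'
from h import *
s=snap('top'); I=cv2.GaussianBlur(s['img'],(3,3),0)
rep('red',s,mask(I,(0,110,90),(14,255,255),(275,250,320,305)),.034)
E
```

```text
36.6 pos [ 0.5161 -0.0046  0.1723] F [-0.4826  0.2039  6.1417] T [-0.4263  0.1546 -0.0632] w 0.2500192062555829 ff 61.931830644607544
lat along tool x from stone 0.04978166972209397 tilt [ 0.0012 -0.0002 -1.    ]
0.3 end bot [345.3967 273.1049] end top [345.3681 270.9402] foot bottom z 0.036687880356397334
0.38 end bot [346.2834 270.2366] end top [346.207  268.2877] foot bottom z 0.03771502198336395
0.45 end bot [347.0562 267.5355] end top [346.9393 265.7795] foot bottom z 0.03932060572722301
col 341 rows from 265 [(607, -26), (548, -25), (453, -21), (394, -23), (379, -26), (388, -28), (442, -28), (552, -35), (631, -32), (654, -30), (656, -29), (659, -28), (662, -28), (660, -27), (659, -28), (661, -29), (662, -28), (670, -25), (682, -19), (678, -20), (654, -28), (593, -44), (493, -61), (390, -81), (342, -92), (333, -95)]
col 344 rows from 265 [(644, -24), (606, -28), (500, -25), (414, -25), (387, -26), (383, -27), (425, -27), (523, -30), (616, -32), (648, -30), (658, -29), (659, -28), (659, -28), (662, -28), (662, -28), (662, -28), (659, -28), (664, -27), (669, -25), (674, -22), (664, -25), (629, -35), (545, -53), (423, -73), (349, -92), (340, -95)]
red px [287.6729 282.646 ] ctr [0.5013 0.0805] sides 0.007140027590270159 0.05917068025303955 ang [np.float64(-80.71570938588893), np.float64(-170.49736360563782)]
```

```bash
python3 -c "
from rig import ctrl
print(ctrl.sign_off())"
```

```text
the job is handed in; nothing more can be done
None
```

I placed the humped stone in the green-pad bay, in line with the other two, and handed in at 36.6 s with the gauge still gripped and tilted on its hump at about 9 N. The pointer should be within about 0.02 rad of the red mark, estimated from a dial reading taken before the last small rock because neither camera could read the dial there; one brief press while rocking reached about 26 N.

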